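# Load primed heel blocks into the UV curing box

## Robot

A 7-joint arm with a two-finger parallel gripper is mounted at the origin on the work surface. World frame = base frame: x ahead of the robot, y to its left, z up, the work surface at z = 0. Lengths are in mm, angles in rad, forces in N, time in s.
With the tool pointing down it reaches from about 400 to 875 mm from the base axis. Payload 4.4 kg.
Tool frame: the origin (TCP) lies between the finger pads, 19 mm behind the fingertips; this is the grasp point; z points along the fingers, y is the direction in which the jaws open and shut (so a half turn about z gives the same grasp; the last joint's range is limited). The gripper opens to 85 mm and grips with 20 to 120 N. Pads are 22 mm wide; open, the fingers measure 114 mm over their backs; the gripper's body (76 mm by 85 mm) begins 54 mm behind the grasp point. The pads swing forward as they close: fully open they stand 13 mm farther back than shut.
Start: joints at [-1.303, 0.628, 0.038, 1.517, -0.027, 0.996, -0.02], TCP at [212.94, 614.145, 250.013] pointing down, gripper open.
Joint ranges: [-3.06, 3.06], [-0.37, 2.12], [-1.25, 1.32], [0.18, 2.47], [-1.1, 4.24], [0.23, 1.98], [-2.94, 2.94]. Speed limits (rad/s): [2.57, 2.57, 3.14, 3.14, 3.14, 3.14, 3.14].

## Interface

Orientations are given as [roll, pitch, yaw] about the fixed x, y, z axes, in that order (R = Rz(yaw) Ry(pitch) Rx(roll)).
In Python, from cell import ctrl, get_image gives the robot as it stands.
- The arm moves only by the tool arm_command, never from a script. Its argument "plan" is a list of rows, each an object of numbers: "rx", "ry", "rz": the turn, a rotation vector about the tool's x, y, z in rad; "x", "y", "z": the shift along the tool's x, y, z in cm; "jaw": the finger opening in cm, from 0 to 8.54. In form: [{"rx": .., "ry": .., "rz": .., "x": .., "y": .., "z": .., "jaw": ..}, ...]. A call has 1 to 10 rows; each row is the pose to reach, as a shift and turn from the pose measured when the call began, along the tool's axes at that moment; what a row does not reach only later rows make up. A row lasts 1/12 s, in which the tool goes at most 41.7 mm and 7.16 degrees, less where a joint would pass 70% of its speed; a pose out of reach is approached as far as the arm can. A call with a gripper value outside its range is refused whole. The fingers move at their own pace and stop on an object; the grip force is fixed at half the most. Time passes only in rows, so rows that repeat a pose let the fingers close. It gives the time, the measured TCP pose, the force and the opening at its end, in the units of the state.
- ctrl.read_state(): the state, without advancing time (a new reading comes with each control period).
- get_image(name): name is "scene" or "top"; returns a dict with "frame" (420x560x3 uint8, red, green, blue), "fovy" (degrees; the focal length in pixels is half the picture's height over the tangent of half this angle, whatever the lens; pixels are square), "cx", "cy" (the principal point, pixels), "D" ([k1, k2, p1, p2, k3] as OpenCV has them; the pictures are not rectified), "R" (3x3) and "t" (3): a world point X has camera coordinates R X + t. Camera axes: x right, y down, z forward; pixel columns grow to the right and rows downward; lengths in mm; the calibration is good to about 2 mm. A picture is of the moment at which its call begins. There is no depth.
- ctrl.finish_job(): hands the job in, once; it reports no verdict.
The state is a dict: "clock": time; "qpos": joint angles; "qd": joint speeds; "tau": joint torques, N m; "eef_pos": TCP position; "tool_rot": TCP orientation; "force": force on the tool from outside, world axes, zero at the start; "torque": the same for the moment, N m; "width": finger opening in mm.
Only numpy, scipy, OpenCV 4.12 (cv2) and the standard library are available. Lean on these libraries where they do the work, as an engineer would, in place of code of your own. Each camera call takes 0.05 s, during which the arm holds its last target.

## Task

Open the UV curing box, put every heel block that lies on the bench into the curing tray where the tray stands, one block to a pocket and with the yellow primed face up, then carry the tray level by its red handle, with no block spilling, and set it down flat in the box. Shut the hood fully, and only then press the green start button right down. Leave the other things on the bench where they are.

Things in the scene. Friction and masses are not known exactly. Their poses are not given: they have to be found in the camera images.
- tray: Aluminium curing tray, 216 mm long (x), 170 wide (y), 0.4 kg; origin: centre of its underside. Floor 4 mm thick; 2 rows of 3 shallow pockets, walls rising to 14 mm above the underside. Red handle bar along x over the middle: 150 mm long, 16 x 16 mm, centre 70 and top 78 mm above the underside, posts at x = -62, 62. It lies in the box with its length along the bed's y, either way round.
- pocket0 (a point): Centre of the floor of one tray pocket, 4 mm above the tray's underside, at x = -70, y = -42 mm in the tray's frame. Inside, a pocket is 64 mm (tray x) by 74 mm (tray y); its walls rise 10 mm above its floor.
- pocket1 (a point): Centre of the floor of one tray pocket, 4 mm above the tray's underside, at x = 0, y = -42 mm in the tray's frame. Inside, a pocket is 64 mm (tray x) by 74 mm (tray y); its walls rise 10 mm above its floor.
- pocket2 (a point): Centre of the floor of one tray pocket, 4 mm above the tray's underside, at x = 70, y = -42 mm in the tray's frame. Inside, a pocket is 64 mm (tray x) by 74 mm (tray y); its walls rise 10 mm above its floor.
- pocket3 (a point): Centre of the floor of one tray pocket, 4 mm above the tray's underside, at x = -70, y = 42 mm in the tray's frame. Inside, a pocket is 64 mm (tray x) by 74 mm (tray y); its walls rise 10 mm above its floor.
- pocket4 (a point): Centre of the floor of one tray pocket, 4 mm above the tray's underside, at x = 0, y = 42 mm in the tray's frame. Inside, a pocket is 64 mm (tray x) by 74 mm (tray y); its walls rise 10 mm above its floor.
- pocket5 (a point): Centre of the floor of one tray pocket, 4 mm above the tray's underside, at x = 70, y = 42 mm in the tray's frame. Inside, a pocket is 64 mm (tray x) by 74 mm (tray y); its walls rise 10 mm above its floor.
- heel0: Heel block, D-shaped from above: 58 mm long (x, rounded end at +x), 40 wide (y, flat sides), 38 high, 60 g; origin: centre of its underside; yellow primed face on top (+z), black rubber below. Fits a pocket with its length along the tray's y, either way round; gripped across y with the TCP 34 mm above its underside, the fingertips clear the pocket walls. 3 to 5 present; an absent one reads None.
- heel1: Heel block, D-shaped from above: 58 mm long (x, rounded end at +x), 40 wide (y, flat sides), 38 high, 60 g; origin: centre of its underside; yellow primed face on top (+z), black rubber below. Fits a pocket with its length along the tray's y, either way round; gripped across y with the TCP 34 mm above its underside, the fingertips clear the pocket walls. 3 to 5 present; an absent one reads None.
- heel2: Heel block, D-shaped from above: 58 mm long (x, rounded end at +x), 40 wide (y, flat sides), 38 high, 60 g; origin: centre of its underside; yellow primed face on top (+z), black rubber below. Fits a pocket with its length along the tray's y, either way round; gripped across y with the TCP 34 mm above its underside, the fingertips clear the pocket walls. 3 to 5 present; an absent one reads None.
- heel3: Heel block, D-shaped from above: 58 mm long (x, rounded end at +x), 40 wide (y, flat sides), 38 high, 60 g; origin: centre of its underside; yellow primed face on top (+z), black rubber below. Fits a pocket with its length along the tray's y, either way round; gripped across y with the TCP 34 mm above its underside, the fingertips clear the pocket walls. 3 to 5 present; an absent one reads None.
- heel4: Heel block, D-shaped from above: 58 mm long (x, rounded end at +x), 40 wide (y, flat sides), 38 high, 60 g; origin: centre of its underside; yellow primed face on top (+z), black rubber below. Fits a pocket with its length along the tray's y, either way round; gripped across y with the TCP 34 mm above its underside, the fingertips clear the pocket walls. 3 to 5 present; an absent one reads None.
- bed (a point): Centre of the bed (floor) in the UV box, 22 mm above the bench. x points from the box's front (handle side) to the hinge, y along its length towards the control pod. Inside the lips it is 190 mm (x) by 236 mm (y); the lips rise 12 mm above it. The grey box, 206 by 252 mm, is fixed at the robot's left, front towards the right (-y), turned a little each start.
- hood (a joint): Angle of the white hood (206 x 252 mm, 96 high, hollow, violet lamps inside, amber window): 0 shut, grows as it swings up and back, to 1.5 rad at most; 1.4 leaves the bed clear from above. Stiff hinge: it stays where left; about 7 N at the handle moves it. Shut, its top is 130 mm and its lower rim 34 mm above the bench.
- hood_hinge (a point): Middle of the hood's hinge line, 103 mm behind the bed's centre (bed +x) and 34 mm above the bench. The hinge line runs along the bed's y. It does not move.
- hood_grip (a point): Middle of the hood's round black handle bar (12 mm thick, 120 mm long, along the bed's y), 45 mm out from the hood's front face; 251 mm in front of the hinge line and 70 mm above it when the hood is shut, so 104 mm above the bench. It moves with the hood. With a light grip the bar turns between the fingers.
- start (a joint): Travel of the green start button: 0 = released, 0.006 m = fully pressed; springs back; full travel takes about 5 N, along the vertical.
- start_top (a point): Centre of the top of the green start button (28 mm across) on the grey control pod at the near end of the box (the bed's +y end). The pod's top is 55 mm above the bench.
- primer: Bystander: white bottle with a blue cap, 52 mm across and 130 mm high, origin at the centre of its underside. Not to be disturbed.
- screwdriver: Bystander: screwdriver about 190 mm long lying on the bench near the robot. Not to be disturbed.
- spool: Bystander: blue thread spool, 48 mm across, 60 mm high, standing. Not to be disturbed.
- cork: Bystander: cork sanding block, 90 by 60 by 30 mm. Not to be disturbed.
- tin: Bystander: flat dark steel tin, 72 mm across and 45 mm high. Not to be disturbed.

How it is judged (in metres and radians):
On the way, in this order (a step that is already met when the one before it is completed fails the run):
1. every heel block lies in a pocket of the tray, one to a pocket, yellow face up, while the tray still stands on the bench ((horizontal distance between heel0 and pocket0 below 0.018 m or horizontal distance between heel0 and pocket1 below 0.018 m or horizontal distance between heel0 and pocket2 below 0.018 m or horizontal distance between heel0 and pocket3 below 0.018 m or horizontal distance between heel0 and pocket4 below 0.018 m or horizontal distance between heel0 and pocket5 below 0.018 m) and z of heel0 in the frame of tray between -0.003 and 0.01 m and angle between each of heel0, heel1, heel2, heel3, heel4's own z axis and vertical below 0.2 rad and (horizontal distance between heel1 and pocket0 below 0.018 m or horizontal distance between heel1 and pocket1 below 0.018 m or horizontal distance between heel1 and pocket2 below 0.018 m or horizontal distance between heel1 and pocket3 below 0.018 m or horizontal distance between heel1 and pocket4 below 0.018 m or horizontal distance between heel1 and pocket5 below 0.018 m) and z of heel1 in the frame of tray between -0.003 and 0.01 m and (horizontal distance between heel2 and pocket0 below 0.018 m or horizontal distance between heel2 and pocket1 below 0.018 m or horizontal distance between heel2 and pocket2 below 0.018 m or horizontal distance between heel2 and pocket3 below 0.018 m or horizontal distance between heel2 and pocket4 below 0.018 m or horizontal distance between heel2 and pocket5 below 0.018 m) and z of heel2 in the frame of tray between -0.003 and 0.01 m and (horizontal distance between heel3 and pocket0 below 0.018 m or horizontal distance between heel3 and pocket1 below 0.018 m or horizontal distance between heel3 and pocket2 below 0.018 m or horizontal distance between heel3 and pocket3 below 0.018 m or horizontal distance between heel3 and pocket4 below 0.018 m or horizontal distance between heel3 and pocket5 below 0.018 m) and z of heel3 in the frame of tray between -0.003 and 0.01 m and (horizontal distance between heel4 and pocket0 below 0.018 m or horizontal distance between heel4 and pocket1 below 0.018 m or horizontal distance between heel4 and pocket2 below 0.018 m or horizontal distance between heel4 and pocket3 below 0.018 m or horizontal distance between heel4 and pocket4 below 0.018 m or horizontal distance between heel4 and pocket5 below 0.018 m) and z of heel4 in the frame of tray between -0.003 and 0.01 m and contact force between the fingers and heel0 below 0.2 N and contact force between the fingers and heel1 below 0.2 N and contact force between the fingers and heel2 below 0.2 N and contact force between the fingers and heel3 below 0.2 N and contact force between the fingers and heel4 below 0.2 N and height (world z) of tray below 0.006 m and horizontal distance between tray and bed above 0.2 m), for 0.2 s.
2. the hood is open and the tray has been set down flat in the UV box with every block still in its pocket ((horizontal distance between heel0 and pocket0 below 0.018 m or horizontal distance between heel0 and pocket1 below 0.018 m or horizontal distance between heel0 and pocket2 below 0.018 m or horizontal distance between heel0 and pocket3 below 0.018 m or horizontal distance between heel0 and pocket4 below 0.018 m or horizontal distance between heel0 and pocket5 below 0.018 m) and z of heel0 in the frame of tray between -0.003 and 0.01 m and angle between each of heel0, heel1, heel2, heel3, heel4's own z axis and vertical below 0.2 rad and (horizontal distance between heel1 and pocket0 below 0.018 m or horizontal distance between heel1 and pocket1 below 0.018 m or horizontal distance between heel1 and pocket2 below 0.018 m or horizontal distance between heel1 and pocket3 below 0.018 m or horizontal distance between heel1 and pocket4 below 0.018 m or horizontal distance between heel1 and pocket5 below 0.018 m) and z of heel1 in the frame of tray between -0.003 and 0.01 m and (horizontal distance between heel2 and pocket0 below 0.018 m or horizontal distance between heel2 and pocket1 below 0.018 m or horizontal distance between heel2 and pocket2 below 0.018 m or horizontal distance between heel2 and pocket3 below 0.018 m or horizontal distance between heel2 and pocket4 below 0.018 m or horizontal distance between heel2 and pocket5 below 0.018 m) and z of heel2 in the frame of tray between -0.003 and 0.01 m and (horizontal distance between heel3 and pocket0 below 0.018 m or horizontal distance between heel3 and pocket1 below 0.018 m or horizontal distance between heel3 and pocket2 below 0.018 m or horizontal distance between heel3 and pocket3 below 0.018 m or horizontal distance between heel3 and pocket4 below 0.018 m or horizontal distance between heel3 and pocket5 below 0.018 m) and z of heel3 in the frame of tray between -0.003 and 0.01 m and (horizontal distance between heel4 and pocket0 below 0.018 m or horizontal distance between heel4 and pocket1 below 0.018 m or horizontal distance between heel4 and pocket2 below 0.018 m or horizontal distance between heel4 and pocket3 below 0.018 m or horizontal distance between heel4 and pocket4 below 0.018 m or horizontal distance between heel4 and pocket5 below 0.018 m) and z of heel4 in the frame of tray between -0.003 and 0.01 m and horizontal distance between tray and bed below 0.018 m and z of tray in the frame of bed below 0.006 m and angle between tray's own z axis and vertical below 0.05 rad and angle between the x axis of tray and the y axis of bed, either way round below 0.15 rad and value of joint hood above 0.8 rad and contact force between the fingers and tray below 0.2 N), for 0.2 s.
3. the hood is shut over the loaded tray ((horizontal distance between heel0 and pocket0 below 0.018 m or horizontal distance between heel0 and pocket1 below 0.018 m or horizontal distance between heel0 and pocket2 below 0.018 m or horizontal distance between heel0 and pocket3 below 0.018 m or horizontal distance between heel0 and pocket4 below 0.018 m or horizontal distance between heel0 and pocket5 below 0.018 m) and z of heel0 in the frame of tray between -0.003 and 0.01 m and angle between each of heel0, heel1, heel2, heel3, heel4's own z axis and vertical below 0.2 rad and (horizontal distance between heel1 and pocket0 below 0.018 m or horizontal distance between heel1 and pocket1 below 0.018 m or horizontal distance between heel1 and pocket2 below 0.018 m or horizontal distance between heel1 and pocket3 below 0.018 m or horizontal distance between heel1 and pocket4 below 0.018 m or horizontal distance between heel1 and pocket5 below 0.018 m) and z of heel1 in the frame of tray between -0.003 and 0.01 m and (horizontal distance between heel2 and pocket0 below 0.018 m or horizontal distance between heel2 and pocket1 below 0.018 m or horizontal distance between heel2 and pocket2 below 0.018 m or horizontal distance between heel2 and pocket3 below 0.018 m or horizontal distance between heel2 and pocket4 below 0.018 m or horizontal distance between heel2 and pocket5 below 0.018 m) and z of heel2 in the frame of tray between -0.003 and 0.01 m and (horizontal distance between heel3 and pocket0 below 0.018 m or horizontal distance between heel3 and pocket1 below 0.018 m or horizontal distance between heel3 and pocket2 below 0.018 m or horizontal distance between heel3 and pocket3 below 0.018 m or horizontal distance between heel3 and pocket4 below 0.018 m or horizontal distance between heel3 and pocket5 below 0.018 m) and z of heel3 in the frame of tray between -0.003 and 0.01 m and (horizontal distance between heel4 and pocket0 below 0.018 m or horizontal distance between heel4 and pocket1 below 0.018 m or horizontal distance between heel4 and pocket2 below 0.018 m or horizontal distance between heel4 and pocket3 below 0.018 m or horizontal distance between heel4 and pocket4 below 0.018 m or horizontal distance between heel4 and pocket5 below 0.018 m) and z of heel4 in the frame of tray between -0.003 and 0.01 m and horizontal distance between tray and bed below 0.018 m and z of tray in the frame of bed below 0.006 m and angle between tray's own z axis and vertical below 0.05 rad and angle between the x axis of tray and the y axis of bed, either way round below 0.15 rad and value of joint hood below 0.04 rad), for 0.2 s.
4. the start button is pressed fully down with the hood shut (value of joint start above 0.0045 m and value of joint hood below 0.04 rad), for 0.1 s.
At the end, for the whole second after the job is handed in: Hood shut (0.04 rad); tray flat on the bed (centre within 18 mm, under 6 mm above it); every block flat on the floor of its own pocket (within 18 mm of its centre, yellow face up within 0.2 rad); start button pressed and let go (all of step 3 and value of joint start below 0.002 m and linear speed of tray below 0.02 m/s); the robot touches nothing.
It fails at once if the start button is pressed while the hood is not shut (value of joint start above 0.003 m and value of joint hood above 0.08 rad).
It fails at once if the tray is tipped by more than 0.5 rad (angle between tray's own z axis and vertical above 0.5 rad).
It fails at once if a bystander (bottle, screwdriver, spool, cork block, tin) is pushed away, more than 30 mm (distance of any of primer, screwdriver, spool, cork, tin from where it was at the start of the episode above 0.03 m).
Of heel0, heel1, heel2, heel3, heel4 only 3 to 5 are there at a start; the rules pass over those that are not, and their reading is None.
At some moment in a run one of heel0, heel1, heel2, heel3, heel4 may be knocked a few centimetres aside while the robot is not near it.
Once in a run the grip may slacken for a moment while it holds something.
It also fails if it takes over 205 s, if anything falls off the work surface, if the arm or the gripper's body presses on something with over 40 N, if the wrist force passes 120 N, or if a joint passes its speed limit or range.

## Working session

There is one attempt and no reset: what is moved stays moved. The work goes in short steps, Python scripts to look and compute and a tool call to move; the robot and the scene stay as the last step left them, time stands still between calls to the robot, and variables do not carry over. Pictures are saved under pics/ and viewed, and the job is handed in when it is done.

Besides the shell and the picture viewer there is one more tool, called by a JSON object that holds its "op" and its "data", one argument or row to a line. arm_command: Moves the arm, as the interface text tells. Its arguments: {"type":"object","properties":{"plan":{"type":"array","items":{"type":"object","properties":{"rx":{"type":"number"},"ry":{"type":"number"},"rz":{"type":"number"},"x":{"type":"number"},"y":{"type":"number"},"z":{"type":"number"},"jaw":{"type":"number"}}}}},"required":["plan"]}

I'll start by looking at the state and both camera views.

```bash
ls && mkdir -p pics && cat > h.py <<'E'
import numpy as np, cv2
from cell import ctrl, get_image
def snap(name, fn):
    d=get_image(name)
    cv2.imwrite('pics/'+fn, cv2.cvtColor(d['frame'],cv2.COLOR_RGB2BGR))
    return d
def K(d):
    h=d['frame'].shape[0]; f=h/2/np.tan(np.radians(d['fovy'])/2)
    return np.array([[f,0,d['cx']],[0,f,d['cy']],[0,0,1.]])
def ray(d,uv):
    p=cv2.undistortPoints(np.array(uv,float).reshape(-1,1,2),K(d),np.array(d['D'],float)).reshape(-1,2)
    R=np.array(d['R']);t=np.array(d['t'])
    v=np.c_[p,np.ones(len(p))]@R
    return -R.T@t, v
def onplane(d,uv,z):
    c,v=ray(d,uv)
    s=(z-c[2])/v[:,2]
    return c+v*s[:,None]
def proj(d,X):
    R=np.array(d['R'],float);t=np.array(d['t'],float)
    return cv2.projectPoints(np.array(X,float).reshape(-1,1,3),cv2.Rodrigues(R)[0],t,K(d),np.array(d['D'],float))[0].reshape(-1,2)
E
python3 - <<'E'
from h import *
for n in ('scene','top'):
    d=snap(n,n+'0.png')
    np.savez('pics/%s0.npz'%n, **d)
    c,v=ray(d,[[280,210]])
    print(n,d['fovy'],d['cx'],d['cy'],d['D'],c.round(0),v.round(3))
s=ctrl.read_state()
print({k:np.round(v,3) for k,v in s.items()})
E
```

```text
pics
scene 47.71488512046469 280.80418508159227 209.85920682337007 [0.04746737 0.         0.         0.         0.        ] [1167. -497. 1199.] [[-0.441  0.341 -0.831]]
top 50.61507194711111 283.24337200551173 208.60066041532414 [-0.09289225  0.          0.          0.          0.        ] [ 461.  -14. 1541.] [[ 0.064  0.01  -0.998]]
{'clock': np.float64(0.1), 'qpos': array([-1.303,  0.629,  0.038,  1.518, -0.027,  0.996, -0.02 ]), 'qd': array([ 0.001, -0.   ,  0.   , -0.003, -0.001,  0.   ,  0.   ]), 'tau': array([ 3.0000e-03, -5.6453e+01,  1.2310e+00, -1.9397e+01,  1.1000e-02,
        5.0000e-03, -0.0000e+00]), 'eef_pos': array([212.759, 613.629, 249.192]), 'tool_rot': array([-3.14 , -0.   ,  2.808]), 'force': array([ 0.141,  0.754, -0.123]), 'torque': array([-0.033,  0.026,  0.017]), 'width': np.float64(85.348)}
```

View pics/scene0.png

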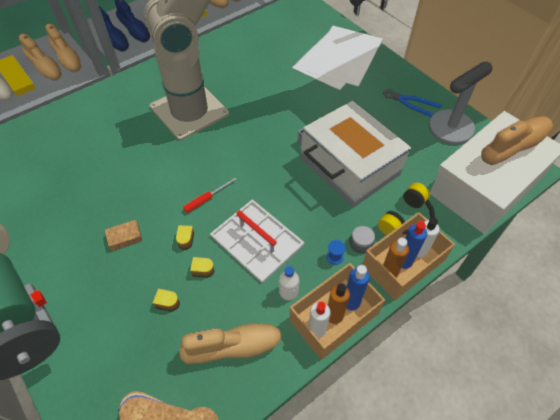

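View pics/top0.png

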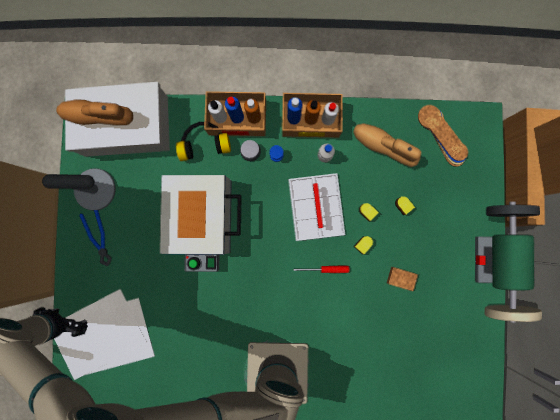

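The scene view shows three yellow heels near (185,236), (202,267) and (166,299), the tray with its red handle around (257,235), and the box with its hood shut around (355,150). The top view agrees, with heels at (370,212), (404,205) and (364,244). Next I'll zoom in on both.

```bash
python3 - <<'E'
import cv2,numpy as np
a=cv2.imread('pics/top0.png'); b=cv2.imread('pics/scene0.png')
c=cv2.resize(a[130:310,140:430],None,fx=2.75,fy=2.75,interpolation=cv2.INTER_CUBIC)[:600,:800]
cv2.imwrite('pics/topz.png',c)
c=cv2.resize(b[90:320,90:420],None,fx=2.4,fy=2.4,interpolation=cv2.INTER_CUBIC)[:600,:800]
cv2.imwrite('pics/scenez.png',c)
E
```

```text
(no output)
```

View pics/topz.png

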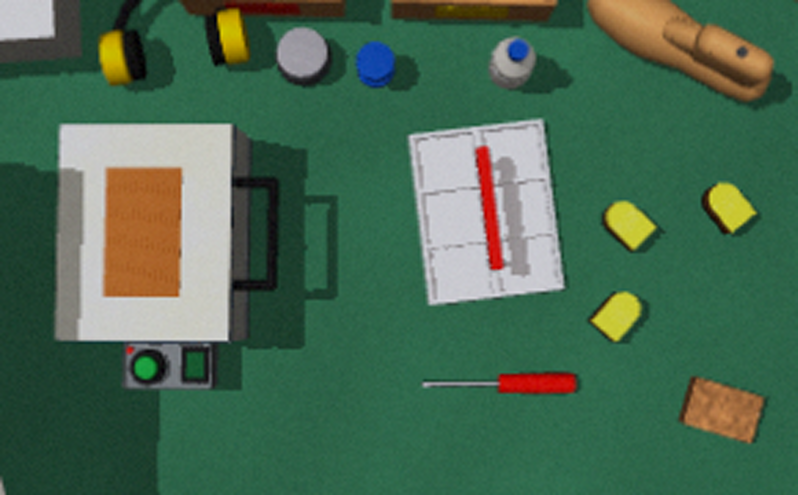

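View pics/scenez.png

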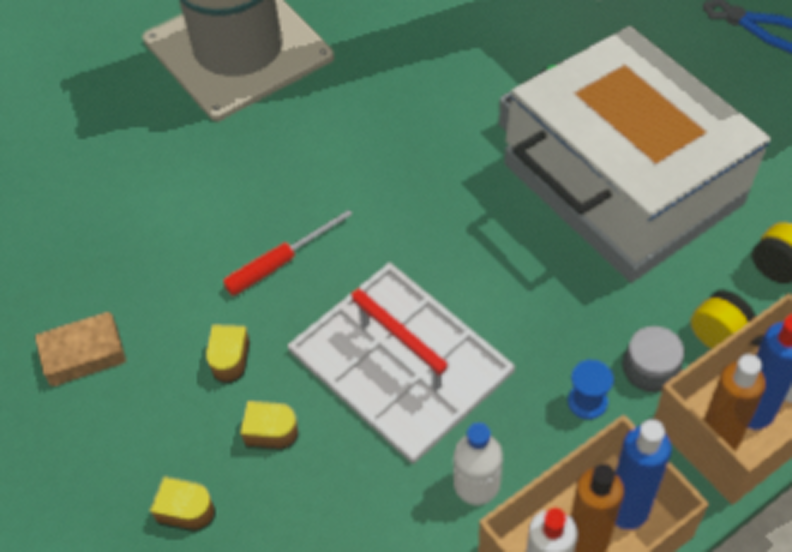

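All three heels are upright with yellow on top. In topz they sit at about (630,225), (730,207) and (617,316). The tray is at about (487,212), turned about 7°, and the box is shut. Now I'll measure them.

```bash
cat > meas.py <<'E'
from h import *
def yellow(d):
    hsv=cv2.cvtColor(d['frame'],cv2.COLOR_RGB2HSV)
    return cv2.inRange(hsv,(24,130,90),(36,255,255))
def heels(d,z=38,amin=60):
    m=yellow(d); out=[]
    cs,_=cv2.findContours(m,cv2.RETR_EXTERNAL,cv2.CHAIN_APPROX_NONE)
    for c in cs:
        if cv2.contourArea(c)<amin: continue
        P=onplane(d,c.reshape(-1,2),z)[:,:2].astype(np.float32)
        (cx,cy),(w,h),a=cv2.minAreaRect(P)
        bp=cv2.boxPoints(((cx,cy),(w,h),a))
        # long axis
        e1=bp[1]-bp[0]; e2=bp[2]-bp[1]
        L=e1 if np.linalg.norm(e1)>np.linalg.norm(e2) else e2
        u=L/np.linalg.norm(L)
        M=cv2.moments(P.reshape(-1,1,2)); cen=np.array([M['m10']/M['m00'],M['m01']/M['m00']])
        # D: centroid is toward the flat end
        s=np.dot(cen-[cx,cy],u)
        if s>0: u=-u
        out.append((np.array([cx,cy]).round(1),sorted([round(w,1),round(h,1)]),round(np.degrees(np.arctan2(u[1],u[0])),1),round(abs(s),1),c.reshape(-1,2).mean(0).round(0)))
    return out
E
python3 - <<'E'
from meas import *
for n in('top','scene'):
    d=dict(np.load('pics/%s0.npz'%n)); d={k:(v if v.ndim else float(v)) for k,v in d.items()}
    print(n)
    for o in heels(d):
        print(o)
    hsv=cv2.cvtColor(d['frame'],cv2.COLOR_RGB2HSV)
    red=cv2.inRange(hsv,(0,170,80),(6,255,255))|cv2.inRange(hsv,(174,170,80),(180,255,255))
    cs,_=cv2.findContours(red,cv2.RETR_EXTERNAL,cv2.CHAIN_APPROX_NONE)
    for c in cs:
        if cv2.contourArea(c)<40: continue
        P=onplane(d,c.reshape(-1,2),74)[:,:2].astype(np.float32)
        print('red',c.reshape(-1,2).mean(0).round(0),np.round(cv2.minAreaRect(P)[0],1),np.round(cv2.minAreaRect(P)[1],1),round(cv2.minAreaRect(P)[2],1))
    # tray
    lo=cv2.inRange(hsv,(0,0,110),(180,40,255))
    cs,_=cv2.findContours(cv2.morphologyEx(lo,cv2.MORPH_CLOSE,np.ones((9,9))),cv2.RETR_EXTERNAL,cv2.CHAIN_APPROX_NONE)
    for c in cs:
        A=cv2.contourArea(c)
        if A<1200 or A>9000: continue
        c2=c.reshape(-1,2)
        r=cv2.minAreaRect(onplane(d,c2,14)[:,:2].astype(np.float32))
        print('gray',A,c2.mean(0).round(0),'z14',np.round(r[0],1),np.round(r[1],1),round(r[2],1))
        r=cv2.minAreaRect(onplane(d,c2,130)[:,:2].astype(np.float32))
        print('   z130',np.round(r[0],1),np.round(r[1],1),round(r[2],1))
    g=cv2.inRange(hsv,(50,180,100),(75,255,255))
    cs,_=cv2.findContours(g,cv2.RETR_EXTERNAL,cv2.CHAIN_APPROX_NONE)
    for c in cs:
        if cv2.contourArea(c)<20: continue
        c2=c.reshape(-1,2)
        print('green',cv2.contourArea(c),c2.mean(0).round(1), onplane(d,[c2.mean(0)],65).round(1))
E
```

```text
top
(array([ 446.3, -287.4]), [40.7, 60.3], np.float32(-44.4), np.float64(1.2), array([364., 244.]))
(array([ 561.1, -297.7]), [41.3, 57.8], np.float32(45.8), np.float64(3.0), array([368., 211.]))
(array([ 584.6, -425.1]), [40.8, 58.1], np.float32(39.4), np.float64(1.7), array([405., 204.]))
(array([754.6, 348.5]), [31.0, 64.8], np.float32(-167.6), np.float64(0.5), array([181., 151.]))
(array([785.1, 198.9]), [29.5, 64.2], np.float32(-168.9), np.float64(0.2), array([224., 143.]))
red [335. 269.] [ 362.9 -184.2] [19.7 92.4] 0.9
red [481. 260.] [ 398.7 -674.5] [26.8 31.6] 0.5
red [318. 205.] [ 572.8 -123.1] [147.1  14.1] 8.2
gray 5719.5 [ 97. 338.] z14 [104.1 653.7] [252.6 409.1] 18.5
   z130 [131.2 603. ] [233.4 378.1] 18.5
gray 5154.0 [193. 223.] z14 [509.9 305.8] [328.9 220.8] 0.9
   z130 [506.2 281.5] [303.9 204.1] 0.9
gray 2982.0 [316. 207.] z14 [ 572.  -123.8] [215.9 171.1] 7.9
   z130 [ 563.5 -115.5] [199.5 158.1] 7.9
gray 4358.0 [409.  10.] z14 [1293.4 -466.9] [106.1 977.5] 2.7
   z130 [1230.2 -432.5] [ 98.  903.3] 2.7
gray 1941.5 [117.   9.] z14 [1292.2  608.9] [626.8  69.8] 8
[... 520 characters left out ...]
, np.float32(4.0), np.float64(1.3), array([420., 190.]))
(array([-486.7, -412. ]), [68.4, 220.9], np.float32(179.2), np.float64(4.5), array([15., 76.]))
red [321. 307.] [ 864.6 -134.7] [17.5 29.6] 49.2
red [ 38. 298.] [ 409.3 -677.2] [46.8 21.2] 3.8
red [420. 227.] [852.9 237.4] [21.  45.1] 28.4
red [256. 227.] [ 573.2 -124.7] [147.4  13.9] 8.0
red [197. 201.] [ 401.1 -204.5] [26.  89.3] 0.7
gray 4471.0 [266. 252.] z14 [ 619.7 -118.4] [313.9 176.4] 7.9
   z130 [ 673.2 -155.4] [283.2 159.1] 7.9
gray 6124.5 [352. 148.] z14 [482.9 337.1] [333.2 291. ] 0.5
   z130 [549.9 255.5] [300.6 262.5] 0.5
gray 6174.0 [359.  36.] z14 [ 74.8 734.4] [384.9 623.5] 34.3
   z130 [181.7 613.9] [347.2 562.5] 34.3
```

```bash
python3 - <<'E'
from meas import *
D={}
for n in('top','scene'):
    d=dict(np.load('pics/%s0.npz'%n)); D[n]={k:(v if v.ndim else float(v)) for k,v in d.items()}
d=D['top']
cor=np.array([(60,124),(232,125),(229,341),(57,340)])/2.75+[140,130]
P=onplane(d,cor,130); print(P.round(1)); print('c',P.mean(0).round(1))
e=[np.degrees(np.arctan2(*(P[(i+1)%4]-P[i])[[1,0]])).round(1) for i in range(4)]
print(e,[np.linalg.norm(P[(i+1)%4]-P[i]).round(1) for i in range(4)])
# black handle mask
for n in D:
    d=D[n]; hsv=cv2.cvtColor(d['frame'],cv2.COLOR_RGB2HSV)
    m=cv2.inRange(hsv,(0,0,0),(180,255,45))
    x0,y0,x1,y1=(224,190,246,240) if n=='top' else (300,140,350,185)
    mm=np.zeros_like(m); mm[y0:y1,x0:x1]=m[y0:y1,x0:x1]
    cs,_=cv2.findContours(mm,cv2.RETR_EXTERNAL,cv2.CHAIN_APPROX_NONE)
    for c in cs:
        if cv2.contourArea(c)<10: continue
        print(n,'blk',cv2.contourArea(c),cv2.boundingRect(c))
    orange=cv2.inRange(hsv,(8,150,120),(16,255,255))
    x0,y0,x1,y1=(165,180,220,250) if n=='top' else (320,110,390,170)
    mm=np.zeros_like(m); mm[y0:y1,x0:x1]=orange[y0:y1,x0:x1]
    c=max(cv2.findContours(mm,cv2.RETR_EXTERNAL,cv2.CHAIN_APPROX_NONE)[0],key=cv2.contourArea)
    r=cv2.minAreaRect(onplane(d,c.reshape(-1,2),131)[:,:2].astype(np.float32)); print('win',np.round(r[0],1),np.round(r[1],1),round(r[2],2))
    im=cv2.cvtColor(d['frame'],cv2.COLOR_RGB2BGR)
    if n=='top': c=im[165:280,150:260]
    else: c=im[95:205,290:420]
    cv2.imwrite('pics/box_%s.png'%n,cv2.resize(c,None,fx=5 if n=='top' else 5,fy=5,interpolation=cv2.INTER_CUBIC))
E
```

```text
[[656.2 383.6 130. ]
 [658.2 180.6 130. ]
 [407.3 177.2 130. ]
 [403.9 377.9 130. ]]
c [531.4 279.8 130. ]
[np.float64(-89.4), np.float64(-179.2), np.float64(91.0), np.float64(1.3)] [np.float64(203.0), np.float64(251.0), np.float64(200.7), np.float64(252.4)]
top blk 223.0 (224, 194, 18, 44)
win [532.5 282.2] [148.4  85.5] 0.23
win [530.3 286.2] [145.1  79.8] 0.63
```

View pics/box_top.png

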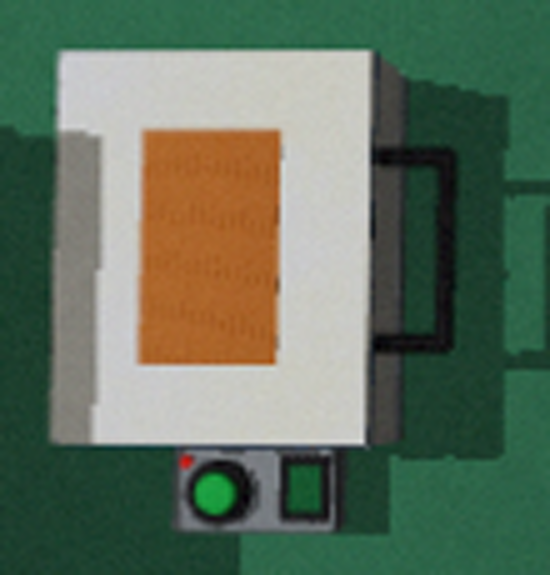

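View pics/box_scene.png

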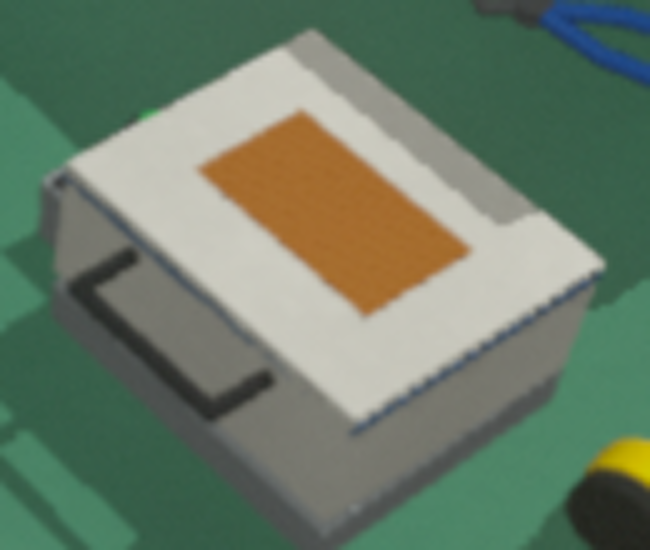

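```bash
python3 - <<'E'
from meas import *
D={}
for n in('top','scene'):
    d=dict(np.load('pics/%s0.npz'%n)); D[n]={k:(v if v.ndim else float(v)) for k,v in d.items()}
def q(p,off): return (np.array(p,float)+0.5)/5-0.5+off
T=lambda p:q(p,[150,165]); S=lambda p:q(p,[290,95])
def show(nm,P):
    print(nm,P.round(1).tolist(),'c',P.mean(0).round(1))
    e=[np.degrees(np.arctan2(*(P[(i+1)%4]-P[i])[[1,0]])).round(1) for i in range(4)]
    print(e,[np.linalg.norm(P[(i+1)%4]-P[i]).round(1) for i in range(4)])
show('top',onplane(D['top'],T([(58,51),(373,51),(367,443),(50,443)]),130))
show('scene',onplane(D['scene'],S([(606,263),(355,428),(65,165),(310,29)]),130))
print('handle top',onplane(D['top'],T([(448,150),(445,350),(446,250)]),104).round(1))
print('handle sc',onplane(D['scene'],S([(78,290),(208,412),(143,351)]),104).round(1))
print('btn top',onplane(D['top'],T([(215,493)]),65).round(1),onplane(D['top'],T([(174,452),(337,452),(335,528),(176,530)]),55).round(1).tolist())
E
```

```text
top [[657.2, 385.6, 130.0], [660.4, 181.2, 130.0], [409.8, 178.2, 130.0], [405.2, 381.6, 130.0]] c [533.1 281.6 130. ]
[np.float64(-89.1), np.float64(-179.3), np.float64(91.3), np.float64(0.9)] [np.float64(204.5), np.float64(250.6), np.float64(203.5), np.float64(252.0)]
scene [[660.4, 385.5, 130.0], [659.4, 184.2, 130.0], [402.2, 182.9, 130.0], [406.9, 381.1, 130.0]] c [532.2 283.4 130. ]
[np.float64(-90.3), np.float64(-179.7), np.float64(88.6), np.float64(1.0)] [np.float64(201.2), np.float64(257.3), np.float64(198.3), np.float64(253.5)]
handle top [[599.9 134.  104. ]
 [469.9 132.6 104. ]
 [534.7 133.6 104. ]]
handle sc [[467.9 140.7 104. ]
 [586.1 141.4 104. ]
 [528.1 141.1 104. ]]
btn top [[372.1 287.7  65. ]] [[398.2, 318.2, 55.0], [400.7, 208.4, 55.0], [350.0, 208.4, 55.0], [346.2, 315.3, 55.0]]
```

Measured so far:

| Item | Position (mm) | Notes |
|---|---|---|
| Bed centre | (532.7, 282.5) | bed y points at about 180.8° |
| Hood bar | (534.8, 134) at z 104 | consistent with 148 mm in front of the bed centre |
| Tray | (572.5, -124) | long axis at 8° |
| Heel A | (448, -287.5) | heading -43° |
| Heel B | (561, -298.5) | heading 47° |
| Heel C | (586, -425) | heading 39° |

I'll open the hood first. I need a helper that turns targets into tool-axis shifts.

```bash
cat > go.py <<'E'
from h import *
from scipy.spatial.transform import Rotation as Ro
def to(targets, s=None):
    """targets: list of (x,y,z,yawdeg) mm world, tool down -> tool-axis shifts"""
    s=s or ctrl.read_state()
    R0=Ro.from_euler('xyz',s['tool_rot']); p=np.array(s['eef_pos'])
    print('t %.2f pos %s rpy %s w %.1f F %s q %s'%(s['clock'],p.round(1),np.degrees(s['tool_rot']).round(1),s['width'],np.round(s['force'],1),np.round(s['qpos'],2)))
    for t in targets:
        sh=R0.inv().apply(np.array(t[:3])-p)/10
        roll=t[4] if len(t)>4 else 180
        rv=(R0.inv()*Ro.from_euler('xyz',[roll,0,t[3]],degrees=True)).as_rotvec()
        print(t,'x %.2f y %.2f z %.2f'%tuple(sh),' rx %.3f ry %.3f rz %.3f'%tuple(rv))
E
python3 -c "
from go import *
to([(535,134,200,180.8),(535,134,104,180.8)])"
```

```text
t 0.10 pos [212.8 613.6 249.2] rpy [-179.9   -0.   160.9] w 85.3 F [ 0.1  0.8 -0.1] q [-1.3   0.63  0.04  1.52 -0.03  1.   -0.02]
(535, 134, 200, 180.8) x -46.16 y -34.75 z 4.98  rx -0.002 ry -0.000 rz -0.348
(535, 134, 104, 180.8) x -46.16 y -34.73 z 14.58  rx -0.002 ry -0.000 rz -0.348
```

{"op": "arm_command", "data": {
  "plan": [
    {"x":-46.2,"y":-34.7,"z":3.5,"rz":-0.348,"jaw":4.4},
    {"x":-46.2,"y":-34.7,"z":3.5,"rz":-0.348,"jaw":4.4},
    {"x":-46.2,"y":-34.7,"z":3.5,"rz":-0.348,"jaw":4.4},
    {"x":-46.2,"y":-34.7,"z":3.5,"rz":-0.348,"jaw":4.4},
    {"x":-46.2,"y":-34.7,"z":3.5,"rz":-0.348,"jaw":4.4},
    {"x":-46.2,"y":-34.7,"z":3.5,"rz":-0.348,"jaw":4.4},
    {"x":-46.2,"y":-34.7,"z":3.5,"rz":-0.348,"jaw":4.4},
    {"x":-46.2,"y":-34.7,"z":3.5,"rz":-0.348,"jaw":4.4},
    {"x":-46.2,"y":-34.7,"z":3.5,"rz":-0.348,"jaw":4.4},
    {"x":-46.2,"y":-34.7,"z":3.5,"rz":-0.348,"jaw":4.4}
  ]
}}

```text
validation failed for argument at $.pl...
```

{"op": "arm_command", "data": {
  "plan": [
    {"rx":0,"ry":0,"rz":-0.348,"x":-46.2,"y":-34.7,"z":3.5,"jaw":4.4},
    {"rx":0,"ry":0,"rz":-0.348,"x":-46.2,"y":-34.7,"z":3.5,"jaw":4.4},
    {"rx":0,"ry":0,"rz":-0.348,"x":-46.2,"y":-34.7,"z":3.5,"jaw":4.4},
    {"rx":0,"ry":0,"rz":-0.348,"x":-46.2,"y":-34.7,"z":3.5,"jaw":4.4},
    {"rx":0,"ry":0,"rz":-0.348,"x":-46.2,"y":-34.7,"z":3.5,"jaw":4.4},
    {"rx":0,"ry":0,"rz":-0.348,"x":-46.2,"y":-34.7,"z":3.5,"jaw":4.4},
    {"rx":0,"ry":0,"rz":-0.348,"x":-46.2,"y":-34.7,"z":3.5,"jaw":4.4},
    {"rx":0,"ry":0,"rz":-0.348,"x":-46.2,"y":-34.7,"z":3.5,"jaw":4.4},
    {"rx":0,"ry":0,"rz":-0.348,"x":-46.2,"y":-34.7,"z":3.5,"jaw":4.4},
    {"rx":0,"ry":0,"rz":-0.348,"x":-46.2,"y":-34.7,"z":3.5,"jaw":4.4}
  ]
}}

```text
clock: 0.93
eef_pos: [445.6, 267.1, 224.4]
tool_rot: [-3.14, -0.001, -3.127]
force: [0.1, 0.6, 0.3]
width: 44.2
```

{"op": "arm_command", "data": {
  "plan": [
    {"rx":0,"ry":0,"rz":0,"x":-8.75,"y":-13.4,"z":1.5,"jaw":4.4},
    {"rx":0,"ry":0,"rz":0,"x":-8.75,"y":-13.4,"z":1.5,"jaw":4.4},
    {"rx":0,"ry":0,"rz":0,"x":-8.75,"y":-13.4,"z":1.5,"jaw":4.4},
    {"rx":0,"ry":0,"rz":0,"x":-8.75,"y":-13.4,"z":1.5,"jaw":4.4},
    {"rx":0,"ry":0,"rz":0,"x":-8.75,"y":-13.4,"z":3.0,"jaw":4.4},
    {"rx":0,"ry":0,"rz":0,"x":-8.75,"y":-13.4,"z":6.0,"jaw":4.4},
    {"rx":0,"ry":0,"rz":0,"x":-8.75,"y":-13.4,"z":9.0,"jaw":4.4},
    {"rx":0,"ry":0,"rz":0,"x":-8.75,"y":-13.4,"z":11.0,"jaw":4.4},
    {"rx":0,"ry":0,"rz":0,"x":-8.75,"y":-13.4,"z":12.0,"jaw":4.4},
    {"rx":0,"ry":0,"rz":0,"x":-8.75,"y":-13.4,"z":12.0,"jaw":4.4}
  ]
}}

```text
clock: 1.77
eef_pos: [533.8, 127.8, 103.9]
tool_rot: [-3.132, -0.005, -3.132]
force: [-1.4, -12.0, 6.3]
width: 44.1
```

```bash
python3 -c "
from go import *
s=snap('scene','s1.png'); t=snap('top','t1.png')
a=cv2.imread('pics/s1.png')[60:210,270:430]; b=cv2.imread('pics/t1.png')[165:285,150:270]
cv2.imwrite('pics/h1.png',np.hstack([cv2.resize(a,(427,400),interpolation=cv2.INTER_CUBIC),cv2.resize(b,(370,400),interpolation=cv2.INTER_CUBIC)]))
to([(534.8,134.2,104,180.8)])"
```

```text
t 1.87 pos [534.  128.3 104.2] rpy [-179.5   -0.3 -179.4] w 44.1 F [ -0.6 -10.1   4.7] q [-0.27  0.7  -0.04  1.92  0.06  0.54  1.23]
(534.8, 134.2, 104, 180.8) x -0.09 y 0.59 z 0.01  rx -0.009 ry -0.004 rz -0.004
```

View pics/h1.png

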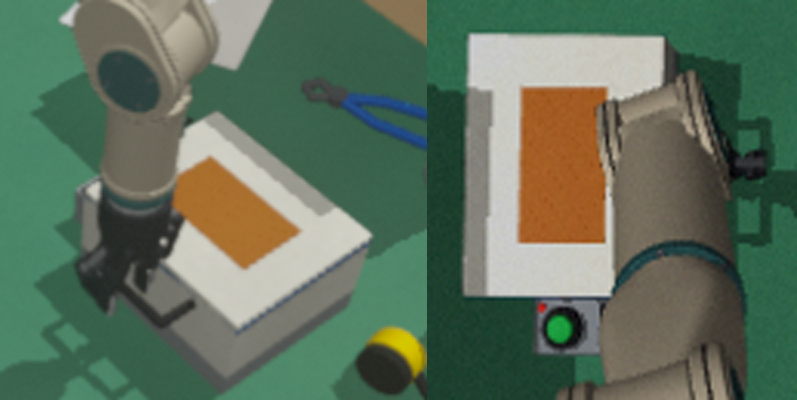

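The fingers straddle the bar. A -10 N side force suggests the inner finger is touching the hood front, and closing should relieve it. Closing on the bar now.

{"op": "arm_command", "data": {
  "plan": [
    {"rx":0,"ry":0,"rz":0,"x":-0.1,"y":0.2,"z":0,"jaw":2.0},
    {"rx":0,"ry":0,"rz":0,"x":-0.1,"y":0.4,"z":0,"jaw":1.0},
    {"rx":0,"ry":0,"rz":0,"x":-0.1,"y":0.5,"z":0,"jaw":0.8},
    {"rx":0,"ry":0,"rz":0,"x":-0.1,"y":0.5,"z":0,"jaw":0.8},
    {"rx":0,"ry":0,"rz":0,"x":-0.1,"y":0.5,"z":0,"jaw":0.8},
    {"rx":0,"ry":0,"rz":0,"x":-0.1,"y":0.5,"z":0,"jaw":0.8}
  ]
}}

```text
clock: 2.37
eef_pos: [535.1, 128.2, 104.2]
tool_rot: [-3.127, -0.006, -3.134]
force: [1.3, -12.3, 5.3]
width: 9.9
```

```bash
python3 -c "
from go import *
to([(534.8,134.2,104,180.8)])
s=ctrl.read_state(); p=np.array(s['eef_pos'])
# arc about hinge: hinge point & axis
b=np.radians(180.8); by=np.array([np.cos(b),np.sin(b),0]); bx=np.array([np.cos(b-np.pi/2),np.sin(b-np.pi/2),0])
H=np.array([532.7,282.5,34])+103*bx; print('bx',bx,'H',H)
r=p-H; a0=r@by; rx=r@bx; rz=r[2]; print('radial',rx,rz,np.hypot(rx,rz))
R0=Ro.from_euler('xyz',s['tool_rot'])
for A in np.arange(0.1,1.5,0.1):
    x2=rx*np.cos(A)+rz*np.sin(A); z2=-rx*np.sin(A)+rz*np.cos(A)
    P=H+a0*by+x2*bx+np.array([0,0,z2])
    print(round(A,1),P.round(0),(R0.inv().apply(P-p)/10).round(2))
"
```

```text
t 2.37 pos [535.1 128.2 104.2] rpy [-179.1   -0.3 -179.6] w 9.9 F [  1.3 -12.3   5.3] q [-0.27  0.7  -0.03  1.91  0.06  0.54  1.23]
(534.8, 134.2, 104, 180.8) x 0.02 y 0.60 z 0.01  rx -0.015 ry -0.006 rz -0.006
bx [-0.01396218  0.99990252  0.        ] H [531.26189543 385.48995997  34.        ]
radial -257.27117852197244 70.1726029696374 266.66955864068734
0.1 [535. 137. 130.] [ 0.02  0.79 -2.55]
0.2 [535. 147. 154.] [ 0.04  1.83 -5.  ]
0.3 [535. 160. 177.] [ 0.06  3.11 -7.34]
0.4 [534. 176. 199.] [ 0.08  4.62 -9.53]
0.5 [534. 193. 219.] [  0.1    6.34 -11.57]
0.6 [534. 213. 237.] [  0.13   8.25 -13.43]
0.7 [534. 234. 253.] [  0.15  10.34 -15.08]
0.8 [533. 257. 267.] [  0.17  12.59 -16.52]
0.9 [533. 281. 279.] [  0.19  14.97 -17.72]
1.0 [533. 306. 288.] [  0.21  17.45 -18.69]
1.1 [532. 331. 295.] [  0.23  20.02 -19.4 ]
1.2 [532. 358. 299.] [  0.25  22.65 -19.85]
1.3 [531. 384. 301.] [  0.27  25.31 -20.03]
1.4 [531. 411. 299.] [  0.29  27.97 -19.95]
```

```bash
python3 -c "
from go import *
s=snap('scene','s2.png'); t=snap('top','t2.png')
a=cv2.imread('pics/s2.png')[100:200,290:390]; b=cv2.imread('pics/t2.png')[180:270,190:280]
cv2.imwrite('pics/h2.png',np.hstack([cv2.resize(a,(400,400),interpolation=cv2.INTER_CUBIC),cv2.resize(b,(400,400),interpolation=cv2.INTER_CUBIC)]))
st=ctrl.read_state(); print(st['eef_pos'],st['force'],st['torque'],st['width'])
print(proj(s,[st['eef_pos']]),proj(t,[st['eef_pos']]))
"
```

```text
[535.10193283 128.23675121 104.16285313] [  0.85788553 -12.19899191   4.29539011] [-2.54137606 -0.09150944  0.13148057] 9.790708286301376
[[316.43093459 168.30553282]] [[240.4418125  214.51358922]]
```

View pics/h2.png

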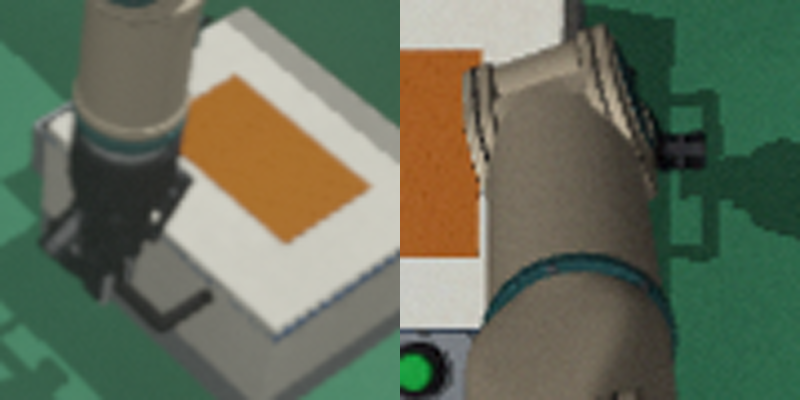

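The fingers have stopped on the bar (9.8 mm against a commanded 8), with about 12 N of sideways load. I'll raise it a little along the hinge arc and watch the force and width.

{"op": "arm_command", "data": {
  "plan": [
    {"rx":0,"ry":0,"rz":0,"x":0,"y":0.1,"z":-0.6,"jaw":0.6},
    {"rx":0,"ry":0,"rz":0,"x":0,"y":0.3,"z":-1.2,"jaw":0.6},
    {"rx":0,"ry":0,"rz":0,"x":0,"y":0.5,"z":-1.9,"jaw":0.6},
    {"rx":0,"ry":0,"rz":0,"x":0,"y":0.8,"z":-2.6,"jaw":0.6},
    {"rx":0,"ry":0,"rz":0,"x":0,"y":1.1,"z":-3.4,"jaw":0.6},
    {"rx":0,"ry":0,"rz":0,"x":0,"y":1.5,"z":-4.2,"jaw":0.6},
    {"rx":0,"ry":0,"rz":0,"x":0,"y":1.8,"z":-5.0,"jaw":0.6},
    {"rx":0,"ry":0,"rz":0,"x":0,"y":1.8,"z":-5.0,"jaw":0.6}
  ]
}}

```text
clock: 3.13
eef_pos: [534.9, 148.1, 155.8]
tool_rot: [-3.127, -0.005, -3.133]
force: [-1.4, -1.0, 1.4]
width: 9.5
```

```bash
python3 -c "
from go import *
s=snap('scene','s3.png'); t=snap('top','t3.png')
a=cv2.imread('pics/s3.png')[60:200,270:410]; b=cv2.imread('pics/t3.png')[160:280,140:260]
cv2.imwrite('pics/h3.png',np.hstack([cv2.resize(a,(400,400),interpolation=cv2.INTER_CUBIC),cv2.resize(b,(400,400),interpolation=cv2.INTER_CUBIC)]))
st=ctrl.read_state(); print(st['eef_pos'],st['force'],st['torque'],st['width'])
"
```

```text
[534.87058274 147.59173475 154.89679374] [-1.23228615 -0.87146833  2.21604855] [-0.57346936  0.29181122  0.08900509] 9.82306176706527
```

View pics/h3.png

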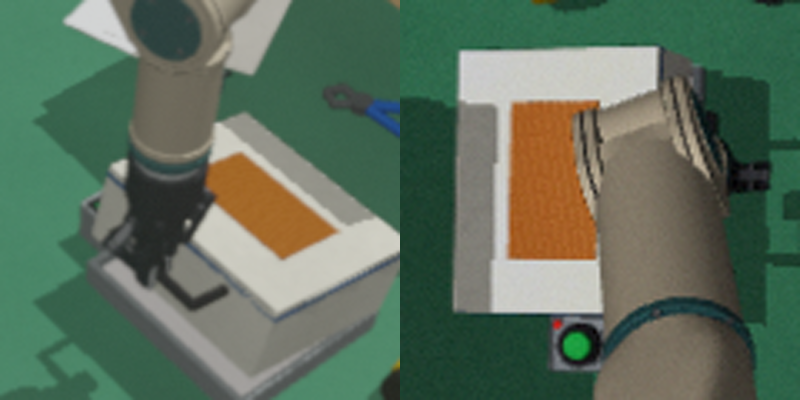

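The hood is lifting with the bar held (top view bar end near (750,177)) and the forces are now small. Continuing along the arc.

{"op": "arm_command", "data": {
  "plan": [
    {"rx":0,"ry":0,"rz":0,"x":0,"y":1.0,"z":-1.9,"jaw":0.6},
    {"rx":0,"ry":0,"rz":0,"x":0,"y":2.2,"z":-3.7,"jaw":0.6},
    {"rx":0,"ry":0,"rz":0,"x":0.1,"y":3.5,"z":-5.4,"jaw":0.6},
    {"rx":0,"ry":0,"rz":0,"x":0.1,"y":4.9,"z":-7.0,"jaw":0.6},
    {"rx":0,"ry":0,"rz":0,"x":0.1,"y":6.4,"z":-8.4,"jaw":0.6},
    {"rx":0,"ry":0,"rz":0,"x":0.1,"y":8.1,"z":-9.7,"jaw":0.6},
    {"rx":0,"ry":0,"rz":0,"x":0.1,"y":9.8,"z":-10.9,"jaw":0.6},
    {"rx":0,"ry":0,"rz":0,"x":0.1,"y":11.7,"z":-12.0,"jaw":0.6},
    {"rx":0,"ry":0,"rz":0,"x":0.2,"y":13.6,"z":-12.9,"jaw":0.6},
    {"rx":0,"ry":0,"rz":0,"x":0.2,"y":15.6,"z":-13.6,"jaw":0.6}
  ]
}}

```text
clock: 4.07
eef_pos: [532.9, 304.0, 289.2]
tool_rot: [-3.124, -0.004, -3.135]
force: [2.9, -5.1, -3.6]
width: 10.0
```

```bash
python3 -c "
from go import *
to([(531,385,300,180.8),(531,412,298,180.8)])
st=ctrl.read_state(); print(st['torque'])
b=np.radians(180.8); bx=np.array([np.cos(b-np.pi/2),np.sin(b-np.pi/2),0]); H=np.array([532.7,282.5,34])+103*bx
r=np.array(st['eef_pos'])-H; print('rad',np.hypot(r@bx,r[2]),'ang',np.arctan2(r[2],-(r@bx))-np.arctan2(70,251))
"
```

```text
t 4.07 pos [532.9 304.  289.2] rpy [-179.    -0.3 -179.6] w 10.0 F [ 2.9 -5.1 -3.6] q [-0.55  0.54 -0.03  1.56  0.03  1.05  0.98]
(531, 385, 300, 180.8) x 0.14 y 8.08 z -1.22  rx -0.018 ry -0.004 rz -0.007
(531, 412, 298, 180.8) x 0.12 y 10.78 z -1.07  rx -0.018 ry -0.004 rz -0.007
[-1.28493483 -0.44502472  0.08156196]
rad 267.9315619621698 ang 0.9898734903491829
```

{"op": "arm_command", "data": {
  "plan": [
    {"rx":0,"ry":0,"rz":0,"x":0,"y":1.5,"z":-0.5,"jaw":0.6},
    {"rx":0,"ry":0,"rz":0,"x":0,"y":3.0,"z":-0.8,"jaw":0.6},
    {"rx":0,"ry":0,"rz":0,"x":0,"y":4.5,"z":-1.1,"jaw":0.6},
    {"rx":0,"ry":0,"rz":0,"x":0.1,"y":6.0,"z":-1.2,"jaw":0.6},
    {"rx":0,"ry":0,"rz":0,"x":0.1,"y":7.5,"z":-1.3,"jaw":0.6},
    {"rx":0,"ry":0,"rz":0,"x":0.1,"y":9.0,"z":-1.3,"jaw":0.6},
    {"rx":0,"ry":0,"rz":0,"x":0.1,"y":10.6,"z":-1.2,"jaw":0.6},
    {"rx":0,"ry":0,"rz":0,"x":0.1,"y":10.8,"z":-1.2,"jaw":0.6}
  ]
}}

```text
clock: 4.73
eef_pos: [531.4, 415.8, 300.3]
tool_rot: [-3.128, -0.002, -3.131]
force: [1.2, -0.5, 5.4]
width: 9.3
```

```bash
python3 -c "
from go import *
s=snap('scene','s4.png'); t=snap('top','t4.png')
a=cv2.imread('pics/s4.png')[20:220,250:450]; b=cv2.imread('pics/t4.png')[150:290,110:250]
cv2.imwrite('pics/h4.png',np.hstack([cv2.resize(a,(400,400),interpolation=cv2.INTER_CUBIC),cv2.resize(b,(400,400),interpolation=cv2.INTER_CUBIC)]))
to([(531,412,298,180.8)])
st=ctrl.read_state()
y=np.array([128.2,147.6,304.0,st['eef_pos'][1]]);z=np.array([104.2,154.9,289.2,st['eef_pos'][2]])
A=np.c_[2*y,2*z,np.ones(4)]; c=np.linalg.lstsq(A,y**2+z**2,rcond=None)[0]; print('circle',c[:2],np.sqrt(c[2]+c[0]**2+c[1]**2))
"
```

```text
t 4.83 pos [531.4 415.7 300.3] rpy [-1.793e+02 -1.000e-01 -1.795e+02] w 9.3 F [2.3 5.6 2.6] q [-0.69  0.63 -0.04  1.37  0.03  1.16  0.85]
(531, 412, 298, 180.8) x 0.04 y -0.36 z 0.24  rx -0.012 ry -0.002 rz -0.005
circle [385.83200102  35.42459293] 266.59521656449783
```

View pics/h4.png

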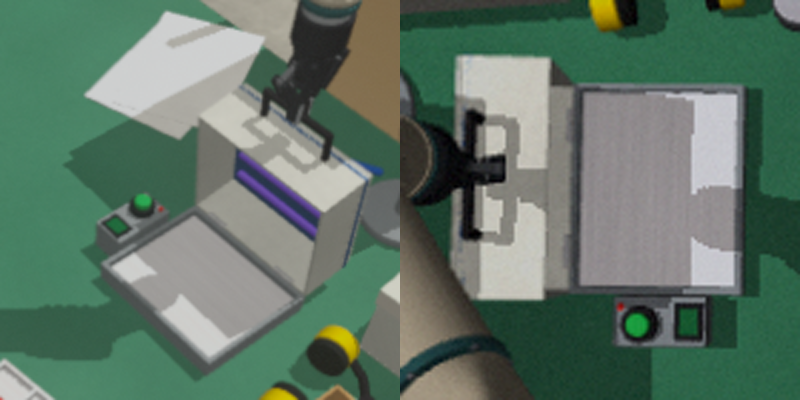

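The hood is open at about 1.4 rad and the bed is fully visible from above (right half, x 580–745). I'll release the bar, rise, and head for the heels.

{"op": "arm_command", "data": {
  "plan": [
    {"rx":0,"ry":0,"rz":0,"x":0,"y":0,"z":0,"jaw":3.0},
    {"rx":0,"ry":0,"rz":0,"x":0,"y":0,"z":0,"jaw":4.4},
    {"rx":0,"ry":0,"rz":0,"x":0,"y":0,"z":0,"jaw":4.4},
    {"rx":0,"ry":0,"rz":0,"x":0,"y":0,"z":-3.5,"jaw":4.4},
    {"rx":0,"ry":0,"rz":0,"x":0,"y":0,"z":-7.0,"jaw":4.4},
    {"rx":0,"ry":0,"rz":0.1,"x":1,"y":-4,"z":-7.0,"jaw":6.5},
    {"rx":0,"ry":0,"rz":0.25,"x":2,"y":-8,"z":-7.0,"jaw":6.5},
    {"rx":0,"ry":0,"rz":0.4,"x":3,"y":-12,"z":-6.0,"jaw":6.5},
    {"rx":0,"ry":0,"rz":0.5,"x":4,"y":-16,"z":-5.0,"jaw":6.5},
    {"rx":0,"ry":0,"rz":0.6,"x":5,"y":-20,"z":-4.0,"jaw":6.5}
  ]
}}

```text
clock: 5.67
eef_pos: [482.7, 215.3, 343.1]
tool_rot: [-3.131, 0.005, 2.544]
force: [0.1, 0.5, 0.2]
width: 65.0
```

```bash
python3 -c "
from go import *
from meas import heels
t=snap('top','t5.png'); s=snap('scene','s5.png')
for n,d in(('top',t),('scene',s)):
    for o in heels(d):
        if o[0][1]<0: print(n,o)
to([(448,-287.5,130,137),(448,-287.5,34,137)])
"
```

```text
top (array([ 447.2, -288.3]), [40.7, 57.9], np.float32(-44.4), np.float64(2.3), array([364., 244.]))
top (array([ 561.1, -297.7]), [41.3, 57.8], np.float32(45.8), np.float64(3.0), array([368., 211.]))
top (array([ 584.8, -424.7]), [41.2, 57.1], np.float32(41.4), np.float64(1.9), array([405., 204.]))
scene (array([ 587.2, -424.9]), [40.8, 58.8], np.float32(39.7), np.float64(2.0), array([164., 298.]))
scene (array([ 562.5, -298.9]), [41.8, 58.0], np.float32(45.0), np.float64(1.8), array([200., 265.]))
scene (array([ 449.1, -287.7]), [41.7, 57.8], np.float32(-41.6), np.float64(1.2), array([184., 234.]))
scene (array([-486.7, -412.4]), [68.1, 220.8], np.float32(179.5), np.float64(4.4), array([15., 76.]))
t 5.77 pos [481.2 208.5 342. ] rpy [-178.9    0.3  145.4] w 64.8 F [1.3 0.2 0.2] q [-0.57  0.36  0.13  1.73 -0.04  1.07  0.54]
(448, -287.5, 130, 137) x -25.34 y -42.29 z 22.14  rx -0.019 ry 0.006 rz 0.147
(448, -287.5, 34, 137) x -25.30 y -42.10 z 31.74  rx -0.019 ry 0.006 rz 0.147
```

All three heels are where they were, and both views agree to within 2 mm. Moving above heel A and then onto it.

{"op": "arm_command", "data": {
  "plan": [
    {"rx":-0.019,"ry":0,"rz":0.147,"x":-25.3,"y":-42.3,"z":22.1,"jaw":6.5},
    {"rx":-0.019,"ry":0,"rz":0.147,"x":-25.3,"y":-42.3,"z":22.1,"jaw":6.5},
    {"rx":-0.019,"ry":0,"rz":0.147,"x":-25.3,"y":-42.3,"z":22.1,"jaw":6.5},
    {"rx":-0.019,"ry":0,"rz":0.147,"x":-25.3,"y":-42.3,"z":22.1,"jaw":6.5},
    {"rx":-0.019,"ry":0,"rz":0.147,"x":-25.3,"y":-42.3,"z":22.1,"jaw":6.5},
    {"rx":-0.019,"ry":0,"rz":0.147,"x":-25.3,"y":-42.3,"z":22.1,"jaw":6.5},
    {"rx":-0.019,"ry":0,"rz":0.147,"x":-25.3,"y":-42.3,"z":22.1,"jaw":6.5},
    {"rx":-0.019,"ry":0,"rz":0.147,"x":-25.3,"y":-42.3,"z":22.1,"jaw":6.5},
    {"rx":-0.019,"ry":0,"rz":0.147,"x":-25.3,"y":-42.3,"z":22.1,"jaw":6.5},
    {"rx":-0.019,"ry":0,"rz":0.147,"x":-25.3,"y":-42.3,"z":22.1,"jaw":6.5}
  ]
}}

```text
clock: 6.6
eef_pos: [455.9, -166.9, 181.2]
tool_rot: [3.141, 0.006, 2.391]
force: [1.3, -0.1, 0.2]
width: 64.9
```

```bash
python3 -c "
from go import *
to([(448,-287.7,110,137),(448,-287.7,34,137)])
"
```

```text
t 6.60 pos [ 455.9 -166.9  181.2] rpy [180.    0.3 137. ] w 64.9 F [ 1.3 -0.1  0.2] q [ 0.17  0.5   0.17  2.05 -0.14  0.6   1.26]
(448, -287.7, 110, 137) x -7.62 y -9.38 z 7.15  rx 0.001 ry 0.006 rz 0.000
(448, -287.7, 34, 137) x -7.57 y -9.39 z 14.75  rx 0.001 ry 0.006 rz 0.000
```

{"op": "arm_command", "data": {
  "plan": [
    {"rx":0,"ry":0,"rz":0,"x":-7.6,"y":-9.4,"z":6.5,"jaw":6.5},
    {"rx":0,"ry":0,"rz":0,"x":-7.6,"y":-9.4,"z":6.5,"jaw":6.5},
    {"rx":0,"ry":0,"rz":0,"x":-7.6,"y":-9.4,"z":6.5,"jaw":6.5},
    {"rx":0,"ry":0,"rz":0,"x":-7.6,"y":-9.4,"z":6.5,"jaw":6.5},
    {"rx":0,"ry":0,"rz":0,"x":-7.6,"y":-9.4,"z":9.5,"jaw":6.5},
    {"rx":0,"ry":0,"rz":0,"x":-7.6,"y":-9.4,"z":12.5,"jaw":6.5},
    {"rx":0,"ry":0,"rz":0,"x":-7.6,"y":-9.4,"z":14.3,"jaw":6.5},
    {"rx":0,"ry":0,"rz":0,"x":-7.6,"y":-9.4,"z":14.7,"jaw":6.5},
    {"rx":0,"ry":0,"rz":0,"x":-7.6,"y":-9.4,"z":14.7,"jaw":5.0},
    {"rx":0,"ry":0,"rz":0,"x":-7.6,"y":-9.4,"z":14.7,"jaw":3.0}
  ]
}}

```text
clock: 7.43
eef_pos: [448.5, -288.1, 35.1]
tool_rot: [3.141, 0.006, 2.391]
force: [-1.8, 0.2, -0.1]
width: 41.4
```

```bash
python3 -c "
from go import *
to([(448,-287.7,34,137),(448,-287.7,150,137),(509.2,-175.3,150,98),(509.2,-175.3,40,98)])
"
```

```text
t 7.43 pos [ 448.5 -288.1   35.1] rpy [179.9   0.4 137. ] w 41.4 F [-1.8  0.2 -0.1] q [ 0.47  0.8   0.08  2.   -0.17  0.34  1.5 ]
(448, -287.7, 34, 137) x 0.07 y -0.00 z 0.11  rx 0.001 ry 0.006 rz 0.000
(448, -287.7, 150, 137) x -0.00 y 0.01 z -11.49  rx 0.001 ry 0.006 rz 0.000
(509.2, -175.3, 150, 98) x 3.18 y 12.40 z -11.50  rx 0.003 ry 0.006 rz 0.681
(509.2, -175.3, 40, 98) x 3.25 y 12.39 z -0.50  rx 0.003 ry 0.006 rz 0.681
```

{"op": "arm_command", "data": {
  "plan": [
    {"rx":0,"ry":0,"rz":0,"x":0,"y":0,"z":0,"jaw":3.0},
    {"rx":0,"ry":0,"rz":0,"x":0,"y":0,"z":0,"jaw":3.0},
    {"rx":0,"ry":0,"rz":0,"x":0,"y":0,"z":-3.0,"jaw":3.0},
    {"rx":0,"ry":0,"rz":0,"x":0,"y":0,"z":-6.5,"jaw":3.0},
    {"rx":0,"ry":0,"rz":0.12,"x":0.6,"y":2.5,"z":-8.0,"jaw":3.0},
    {"rx":0,"ry":0,"rz":0.24,"x":1.2,"y":5.0,"z":-8.0,"jaw":3.0},
    {"rx":0,"ry":0,"rz":0.36,"x":1.8,"y":7.5,"z":-8.0,"jaw":3.0},
    {"rx":0,"ry":0,"rz":0.48,"x":2.4,"y":10.0,"z":-8.0,"jaw":3.0},
    {"rx":0,"ry":0,"rz":0.6,"x":3.0,"y":12.0,"z":-8.0,"jaw":3.0},
    {"rx":0,"ry":0,"rz":0.68,"x":3.2,"y":12.4,"z":-8.0,"jaw":3.0}
  ]
}}

```text
clock: 8.27
eef_pos: [512.1, -170.3, 115.9]
tool_rot: [3.133, 0.002, 1.712]
force: [-0.0, 1.0, -1.2]
width: 39.0
```

```bash
python3 -c "
from go import *
to([(509.2,-175.3,41,98),(509.2,-175.3,39.5,98),(509.2,-175.3,115,98)])
"
```

```text
t 8.27 pos [ 512.1 -170.3  115.9] rpy [1.795e+02 1.000e-01 9.810e+01] w 39.0 F [-0.   1.  -1.2] q [ 0.05  0.69  0.34  1.96 -0.42  0.55  0.82]
(509.2, -175.3, 41, 98) x -0.44 y -0.42 z 7.49  rx 0.008 ry 0.002 rz 0.002
(509.2, -175.3, 39.5, 98) x -0.44 y -0.42 z 7.64  rx 0.008 ry 0.002 rz 0.002
(509.2, -175.3, 115, 98) x -0.46 y -0.36 z 0.09  rx 0.008 ry 0.002 rz 0.002
```

{"op": "arm_command", "data": {
  "plan": [
    {"rx":0,"ry":0,"rz":0,"x":-0.45,"y":-0.4,"z":1.0,"jaw":3.0},
    {"rx":0,"ry":0,"rz":0,"x":-0.45,"y":-0.4,"z":4.0,"jaw":3.0},
    {"rx":0,"ry":0,"rz":0,"x":-0.45,"y":-0.4,"z":6.5,"jaw":3.0},
    {"rx":0,"ry":0,"rz":0,"x":-0.45,"y":-0.4,"z":7.4,"jaw":3.0},
    {"rx":0,"ry":0,"rz":0,"x":-0.45,"y":-0.4,"z":7.6,"jaw":3.0},
    {"rx":0,"ry":0,"rz":0,"x":-0.45,"y":-0.4,"z":7.6,"jaw":4.5},
    {"rx":0,"ry":0,"rz":0,"x":-0.45,"y":-0.4,"z":7.6,"jaw":5.8},
    {"rx":0,"ry":0,"rz":0,"x":-0.45,"y":-0.4,"z":7.4,"jaw":5.8},
    {"rx":0,"ry":0,"rz":0,"x":-0.45,"y":-0.4,"z":4.0,"jaw":5.8},
    {"rx":0,"ry":0,"rz":0,"x":-0.45,"y":-0.4,"z":0,"jaw":5.8}
  ]
}}

```text
clock: 9.1
eef_pos: [507.0, -175.0, 115.4]
tool_rot: [3.138, 0.0, 1.712]
force: [0.3, 0.1, -0.4]
width: 58.2
```

```bash
python3 -c "
from go import *
from meas import heels
s=snap('scene','s6.png'); t=snap('top','t6.png')
for n,d in(('top',t),('scene',s)):
    for o in heels(d):
        if -500<o[0][1]<0: print(n,o)
    for o in heels(d,z=42):
        if -220<o[0][1]<0: print('z42',n,o)
a=cv2.imread('pics/s6.png')[170:330,130:330]
cv2.imwrite('pics/h6.png',cv2.resize(a,(750,600),interpolation=cv2.INTER_CUBIC))
to([(561.7,-298.3,120,45.5),(561.7,-298.3,34,45.5)])
"
```

```text
top (array([ 563.9, -300.9]), [32.1, 59.5], np.float32(50.3), np.float64(0.7), array([369., 209.]))
top (array([ 584.9, -424.8]), [40.9, 57.2], np.float32(40.1), np.float64(2.0), array([405., 204.]))
scene (array([ 587. , -424.7]), [40.3, 58.9], np.float32(40.1), np.float64(2.0), array([164., 298.]))
scene (array([ 561.6, -298.4]), [42.9, 58.2], np.float32(47.0), np.float64(1.6), array([201., 264.]))
scene (array([ 508.8, -175.9]), [40.5, 55.4], np.float32(103.5), np.float64(0.2), array([229., 228.]))
scene (array([-486.4, -412. ]), [68.4, 220.3], np.float32(179.2), np.float64(4.3), array([15., 76.]))
z42 scene (array([ 511., -177.]), [40.3, 55.2], np.float32(103.5), np.float64(0.2), array([229., 228.]))
t 9.20 pos [ 512.2 -177.3  121.6] rpy [179.    0.4  98.1] w 58.0 F [ 1.3 -0.  -0.4] q [ 0.06  0.68  0.35  1.96 -0.42  0.55  0.83]
(561.7, -298.3, 120, 45.5) x -12.68 y 3.19 z 0.31  rx 0.020 ry -0.001 rz 0.918
(561.7, -298.3, 34, 45.5) x -12.61 y 3.04 z 8.91  rx 0.020 ry -0.001 rz 0.918
```

View pics/h6.png

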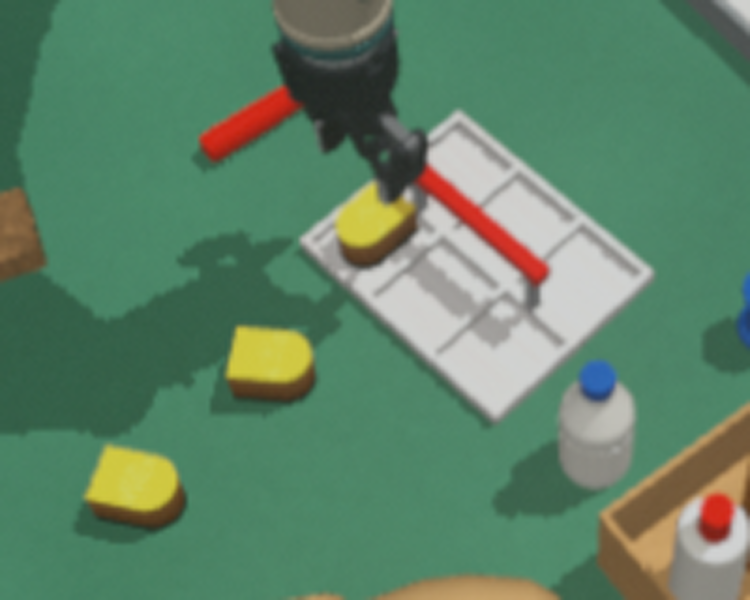

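Heel A sits in pocket0 with its yellow face up (h6 at (375,215)), and the tray hasn't moved. Next is heel B.

{"op": "arm_command", "data": {
  "plan": [
    {"rx":0.01,"ry":0,"rz":0.12,"x":-2.0,"y":0.5,"z":0,"jaw":6.5},
    {"rx":0.01,"ry":0,"rz":0.24,"x":-4.5,"y":1.1,"z":0,"jaw":6.5},
    {"rx":0.02,"ry":0,"rz":0.36,"x":-7.0,"y":1.8,"z":0,"jaw":6.5},
    {"rx":0.02,"ry":0,"rz":0.48,"x":-9.5,"y":2.4,"z":0,"jaw":6.5},
    {"rx":0.02,"ry":0,"rz":0.6,"x":-12.0,"y":3.0,"z":0,"jaw":6.5},
    {"rx":0.02,"ry":0,"rz":0.72,"x":-12.7,"y":3.1,"z":0,"jaw":6.5},
    {"rx":0.02,"ry":0,"rz":0.84,"x":-12.7,"y":3.1,"z":0,"jaw":6.5},
    {"rx":0.02,"ry":0,"rz":0.91,"x":-12.7,"y":3.1,"z":1.0,"jaw":6.5},
    {"rx":0.02,"ry":0,"rz":0.91,"x":-12.7,"y":3.1,"z":3.0,"jaw":6.5},
    {"rx":0.02,"ry":0,"rz":0.91,"x":-12.7,"y":3.1,"z":4.5,"jaw":6.5}
  ]
}}

```text
clock: 10.03
eef_pos: [561.8, -298.7, 77.7]
tool_rot: [-3.142, -0.001, 0.803]
force: [-0.0, 0.7, -0.4]
width: 65.2
```

```bash
python3 -c "
from go import *
to([(561.7,-298.3,34,46),(561.7,-298.3,110,46)])
"
```

```text
t 10.03 pos [ 561.8 -298.7   77.7] rpy [-1.8e+02 -1.0e-01  4.6e+01] w 65.2 F [-0.   0.7 -0.4] q [ 0.12  0.9   0.57  1.7  -0.67  0.75  0.26]
(561.7, -298.3, 34, 46) x 0.02 y -0.03 z 4.37  rx -0.000 ry -0.001 rz -0.000
(561.7, -298.3, 110, 46) x 0.03 y -0.04 z -3.23  rx -0.000 ry -0.001 rz -0.000
```

{"op": "arm_command", "data": {
  "plan": [
    {"rx":0,"ry":0,"rz":0,"x":0,"y":0,"z":2.5,"jaw":6.5},
    {"rx":0,"ry":0,"rz":0,"x":0,"y":0,"z":4.2,"jaw":6.5},
    {"rx":0,"ry":0,"rz":0,"x":0,"y":0,"z":4.4,"jaw":5.0},
    {"rx":0,"ry":0,"rz":0,"x":0,"y":0,"z":4.4,"jaw":3.0},
    {"rx":0,"ry":0,"rz":0,"x":0,"y":0,"z":4.4,"jaw":3.0},
    {"rx":0,"ry":0,"rz":0,"x":0,"y":0,"z":4.4,"jaw":3.0},
    {"rx":0,"ry":0,"rz":0,"x":0,"y":0,"z":4.4,"jaw":3.0},
    {"rx":0,"ry":0,"rz":0,"x":0,"y":0,"z":1.5,"jaw":3.0},
    {"rx":0,"ry":0,"rz":0,"x":0,"y":0,"z":-2.5,"jaw":3.0},
    {"rx":0,"ry":0,"rz":0,"x":0,"y":0,"z":-6.5,"jaw":3.0}
  ]
}}

```text
clock: 10.87
eef_pos: [561.1, -298.5, 143.8]
tool_rot: [-3.14, -0.001, 0.802]
force: [1.1, 0.8, 0.3]
width: 38.8
```

```bash
python3 -c "
from go import *
to([(566.9,-82.4,150,98),(566.9,-82.4,50,98)])
"
```

```text
t 10.87 pos [ 561.1 -298.5  143.8] rpy [-179.9   -0.    46. ] w 38.8 F [1.1 0.8 0.3] q [ 0.08  0.82  0.64  1.67 -0.61  0.86  0.21]
(566.9, -82.4, 150, 98) x 15.94 y -14.60 z -0.59  rx -0.001 ry -0.001 rz -0.908
(566.9, -82.4, 50, 98) x 15.94 y -14.59 z 9.41  rx -0.001 ry -0.001 rz -0.908
```

{"op": "arm_command", "data": {
  "plan": [
    {"rx":0,"ry":0,"rz":-0.12,"x":2.0,"y":-1.8,"z":-0.6,"jaw":3.0},
    {"rx":0,"ry":0,"rz":-0.24,"x":4.5,"y":-4.1,"z":-0.6,"jaw":3.0},
    {"rx":0,"ry":0,"rz":-0.36,"x":7.0,"y":-6.4,"z":-0.6,"jaw":3.0},
    {"rx":0,"ry":0,"rz":-0.48,"x":9.5,"y":-8.7,"z":-0.6,"jaw":3.0},
    {"rx":0,"ry":0,"rz":-0.6,"x":12.0,"y":-11.0,"z":-0.6,"jaw":3.0},
    {"rx":0,"ry":0,"rz":-0.72,"x":14.5,"y":-13.3,"z":-0.6,"jaw":3.0},
    {"rx":0,"ry":0,"rz":-0.84,"x":15.9,"y":-14.6,"z":-0.6,"jaw":3.0},
    {"rx":0,"ry":0,"rz":-0.91,"x":15.9,"y":-14.6,"z":-0.6,"jaw":3.0},
    {"rx":0,"ry":0,"rz":-0.91,"x":15.9,"y":-14.6,"z":1.0,"jaw":3.0},
    {"rx":0,"ry":0,"rz":-0.91,"x":15.9,"y":-14.6,"z":3.0,"jaw":3.0}
  ]
}}

```text
clock: 11.7
eef_pos: [568.6, -82.4, 116.3]
tool_rot: [3.136, -0.0, 1.714]
force: [-0.0, 0.1, 0.3]
width: 39.3
```

```bash
python3 -c "
from go import *
from meas import heels
s=snap('scene','s7.png')
for o in heels(s):
    if -500<o[0][1]<0: print(o)
to([(566.9,-82.4,39,98),(566.9,-82.4,130,98)])
"
```

```text
(array([ 587.1, -424.9]), [40.9, 58.9], np.float32(39.0), np.float64(2.0), array([164., 298.]))
(array([ 507.7, -174.6]), [38.1, 54.5], np.float32(-81.1), np.float64(2.0), array([229., 227.]))
(array([522.8, -60. ]), [41.3, 43.3], np.float32(102.8), np.float64(2.5), array([263., 211.]))
(array([-486.7, -412.4]), [68.1, 220.8], np.float32(179.5), np.float64(4.4), array([15., 76.]))
t 11.75 pos [565.5 -82.  111.8] rpy [-1.799e+02 -1.000e-01  9.820e+01] w 39.4 F [-1.1  0.2 -2.3] q [-0.14  0.74  0.38  1.86 -0.44  0.63  0.65]
(566.9, -82.4, 39, 98) x -0.08 y 0.15 z 7.28  rx -0.002 ry -0.002 rz 0.003
(566.9, -82.4, 130, 98) x -0.06 y 0.12 z -1.82  rx -0.002 ry -0.002 rz 0.003
```

{"op": "arm_command", "data": {
  "plan": [
    {"rx":0,"ry":0,"rz":0,"x":-0.1,"y":0.15,"z":2.5,"jaw":3.0},
    {"rx":0,"ry":0,"rz":0,"x":-0.1,"y":0.15,"z":5.5,"jaw":3.0},
    {"rx":0,"ry":0,"rz":0,"x":-0.1,"y":0.15,"z":7.0,"jaw":3.0},
    {"rx":0,"ry":0,"rz":0,"x":-0.1,"y":0.15,"z":7.3,"jaw":3.0},
    {"rx":0,"ry":0,"rz":0,"x":-0.1,"y":0.15,"z":7.3,"jaw":3.0},
    {"rx":0,"ry":0,"rz":0,"x":-0.1,"y":0.15,"z":7.3,"jaw":4.5},
    {"rx":0,"ry":0,"rz":0,"x":-0.1,"y":0.15,"z":7.3,"jaw":5.8},
    {"rx":0,"ry":0,"rz":0,"x":-0.1,"y":0.15,"z":7.1,"jaw":5.8},
    {"rx":0,"ry":0,"rz":0,"x":-0.1,"y":0.15,"z":3.5,"jaw":5.8},
    {"rx":0,"ry":0,"rz":0,"x":-0.1,"y":0.15,"z":-1.0,"jaw":5.8}
  ]
}}

```text
clock: 12.58
eef_pos: [565.3, -82.4, 117.9]
tool_rot: [-3.134, -0.003, 1.713]
force: [1.4, 0.5, -0.3]
width: 57.9
```

```bash
python3 -c "
from go import *
from meas import heels
s=snap('scene','s8.png'); t=snap('top','t8.png')
for n,d in(('top',t),('scene',s)):
    for o in heels(d):
        if -500<o[0][1]<0: print(n,o)
    for o in heels(d,z=42):
        if -220<o[0][1]<0: print('z42',n,o)
a=cv2.imread('pics/s8.png')[170:330,130:330]
cv2.imwrite('pics/h8.png',cv2.resize(a,(750,600),interpolation=cv2.INTER_CUBIC))
to([(586,-425,120,39.8),(586,-425,34,39.8)])
"
```

```text
top (array([ 584.9, -424.8]), [40.9, 57.2], np.float32(40.1), np.float64(2.0), array([405., 204.]))
scene (array([ 587.2, -424.9]), [40.8, 58.8], np.float32(39.7), np.float64(2.1), array([164., 298.]))
scene (array([ 507.5, -174.5]), [37.9, 54.6], np.float32(-81.9), np.float64(1.8), array([229., 227.]))
scene (array([568.7, -78.5]), [39.1, 41.6], np.float32(94.4), np.float64(1.7), array([267., 224.]))
scene (array([-486.6, -412.6]), [68.8, 220.5], np.float32(179.9), np.float64(4.4), array([15., 76.]))
z42 scene (array([ 509.7, -175.6]), [37.8, 54.4], np.float32(-81.9), np.float64(1.8), array([229., 227.]))
z42 scene (array([570.7, -79.9]), [38.9, 41.4], np.float32(94.4), np.float64(1.6), array([267., 224.]))
t 12.68 pos [571.5 -84.2 125. ] rpy [1.795e+02 1.000e-01 9.810e+01] w 58.3 F [ 1.3  0.  -0.2] q [-0.15  0.72  0.4   1.85 -0.44  0.65  0.65]
(586, -425, 120, 39.8) x -33.94 y -3.39 z 0.53  rx 0.009 ry -0.003 rz 1.018
(586, -425, 34, 39.8) x -33.92 y -3.47 z 9.13  rx 0.009 ry -0.003 rz 1.018
```

View pics/h8.png

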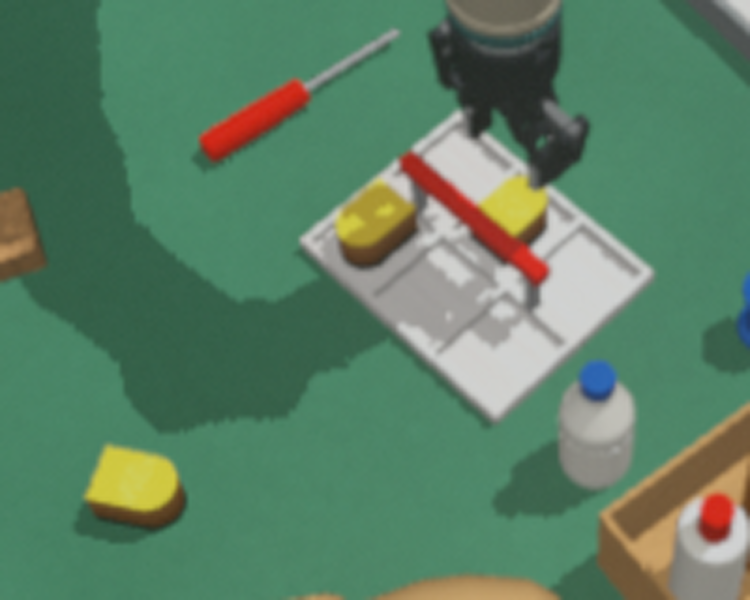

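Heel B is in pocket4 (h8 at (512,210), partly behind the handle) and heel A is in pocket0. Next is heel C.

{"op": "arm_command", "data": {
  "plan": [
    {"rx":0,"ry":0,"rz":0.1,"x":-3.4,"y":-0.3,"z":0,"jaw":6.5},
    {"rx":0,"ry":0,"rz":0.22,"x":-7.4,"y":-0.7,"z":0,"jaw":6.5},
    {"rx":0,"ry":0,"rz":0.34,"x":-11.4,"y":-1.1,"z":0,"jaw":6.5},
    {"rx":0,"ry":0,"rz":0.46,"x":-15.4,"y":-1.5,"z":0,"jaw":6.5},
    {"rx":0,"ry":0,"rz":0.58,"x":-19.4,"y":-1.9,"z":0,"jaw":6.5},
    {"rx":0,"ry":0,"rz":0.7,"x":-23.4,"y":-2.3,"z":0,"jaw":6.5},
    {"rx":0,"ry":0,"rz":0.82,"x":-27.4,"y":-2.7,"z":0,"jaw":6.5},
    {"rx":0,"ry":0,"rz":0.94,"x":-31.4,"y":-3.1,"z":0,"jaw":6.5},
    {"rx":0,"ry":0,"rz":1.02,"x":-33.9,"y":-3.4,"z":1.0,"jaw":6.5},
    {"rx":0,"ry":0,"rz":1.02,"x":-33.9,"y":-3.4,"z":2.5,"jaw":6.5}
  ]
}}

```text
clock: 13.52
eef_pos: [584.1, -434.2, 102.9]
tool_rot: [3.126, -0.002, 0.683]
force: [-1.1, -0.3, 0.1]
width: 64.9
```

```bash
python3 -c "
from go import *
from meas import heels
s=snap('scene','s9.png')
for o in heels(s):
    if -500<o[0][1]<0: print(o)
to([(586,-425,34,39.8),(586,-425,120,39.8)])
"
```

```text
(array([ 587.1, -425. ]), [40.9, 58.5], np.float32(37.3), np.float64(0.8), array([165., 298.]))
(array([ 509.5, -174.7]), [38.5, 57.3], np.float32(-76.5), np.float64(1.7), array([229., 228.]))
(array([568.6, -77.1]), [39.1, 43.9], np.float32(94.4), np.float64(1.4), array([267., 224.]))
(array([-486.7, -412. ]), [68.4, 220.9], np.float32(179.2), np.float64(4.5), array([15., 76.]))
t 13.57 pos [ 583.4 -428.    97.8] rpy [179.7  -0.2  39.4] w 64.9 F [-0.1  1.5 -1.8] q [ 0.28  0.99  0.63  1.42 -0.66  0.94  0.2 ]
(586, -425, 34, 39.8) x 0.37 y -0.11 z 6.39  rx 0.006 ry -0.004 rz -0.006
(586, -425, 120, 39.8) x 0.40 y -0.06 z -2.21  rx 0.006 ry -0.004 rz -0.006
```

{"op": "arm_command", "data": {
  "plan": [
    {"rx":0,"ry":0,"rz":0,"x":0.35,"y":-0.1,"z":3.0,"jaw":6.5},
    {"rx":0,"ry":0,"rz":0,"x":0.35,"y":-0.1,"z":5.5,"jaw":6.5},
    {"rx":0,"ry":0,"rz":0,"x":0.35,"y":-0.1,"z":6.4,"jaw":6.0},
    {"rx":0,"ry":0,"rz":0,"x":0.35,"y":-0.1,"z":6.4,"jaw":4.5},
    {"rx":0,"ry":0,"rz":0,"x":0.35,"y":-0.1,"z":6.4,"jaw":3.0},
    {"rx":0,"ry":0,"rz":0,"x":0.35,"y":-0.1,"z":6.4,"jaw":3.0},
    {"rx":0,"ry":0,"rz":0,"x":0.35,"y":-0.1,"z":6.4,"jaw":3.0},
    {"rx":0,"ry":0,"rz":0,"x":0.35,"y":-0.1,"z":3.5,"jaw":3.0},
    {"rx":0,"ry":0,"rz":0,"x":0.35,"y":-0.1,"z":0.5,"jaw":3.0},
    {"rx":0,"ry":0,"rz":0,"x":0.35,"y":-0.1,"z":-3.0,"jaw":3.0}
  ]
}}

```text
clock: 14.4
eef_pos: [584.8, -424.5, 128.9]
tool_rot: [3.137, -0.003, 0.688]
force: [-0.4, 0.3, -1.7]
width: 38.9
```

```bash
python3 -c "
from go import *
to([(647.8,-155.9,125,98),(647.8,-155.9,39,98)])
"
```

```text
t 14.40 pos [ 584.8 -424.5  128.9] rpy [179.7  -0.2  39.4] w 38.9 F [-0.4  0.3 -1.7] q [ 0.27  0.95  0.65  1.4  -0.64  0.99  0.18]
(647.8, -155.9, 125, 98) x 21.93 y -16.75 z 0.39  rx 0.006 ry -0.001 rz -1.022
(647.8, -155.9, 39, 98) x 21.90 y -16.79 z 8.99  rx 0.006 ry -0.001 rz -1.022
```

{"op": "arm_command", "data": {
  "plan": [
    {"rx":0,"ry":0,"rz":-0.1,"x":2.0,"y":-1.5,"z":0,"jaw":3.0},
    {"rx":0,"ry":0,"rz":-0.22,"x":4.7,"y":-3.6,"z":0,"jaw":3.0},
    {"rx":0,"ry":0,"rz":-0.34,"x":7.4,"y":-5.7,"z":0,"jaw":3.0},
    {"rx":0,"ry":0,"rz":-0.46,"x":10.1,"y":-7.7,"z":0,"jaw":3.0},
    {"rx":0,"ry":0,"rz":-0.58,"x":12.8,"y":-9.8,"z":0,"jaw":3.0},
    {"rx":0,"ry":0,"rz":-0.7,"x":15.5,"y":-11.8,"z":0,"jaw":3.0},
    {"rx":0,"ry":0,"rz":-0.82,"x":18.2,"y":-13.9,"z":0,"jaw":3.0},
    {"rx":0,"ry":0,"rz":-0.94,"x":20.9,"y":-16.0,"z":0.2,"jaw":3.0},
    {"rx":0,"ry":0,"rz":-1.02,"x":21.9,"y":-16.8,"z":0.4,"jaw":3.0},
    {"rx":0,"ry":0,"rz":-1.02,"x":21.9,"y":-16.8,"z":1.5,"jaw":3.0}
  ]
}}

```text
clock: 15.23
eef_pos: [650.8, -149.7, 116.6]
tool_rot: [3.13, -0.0, 1.718]
force: [1.1, -0.6, -0.4]
width: 38.9
```

```bash
python3 -c "
from go import *
from meas import heels
s=snap('scene','s10.png')
for o in heels(s,z=42):
    if -500<o[0][1]<0: print(o)
to([(647.8,-155.9,39,98)])
"
```

```text
(array([ 614.5, -134.8]), [40.8, 41.3], np.float32(101.5), np.float64(3.0), array([261., 245.]))
(array([ 511. , -176.5]), [39.6, 56.3], np.float32(-81.3), np.float64(2.4), array([229., 228.]))
(array([-480.9, -412.9]), [68.5, 219.7], np.float32(179.9), np.float64(4.4), array([15., 76.]))
t 15.28 pos [ 648.1 -152.8  113.4] rpy [179.6   0.   98.1] w 38.8 F [-1.7 -0.8 -3.1] q [-0.04  0.84  0.41  1.6  -0.43  0.79  0.7 ]
(647.8, -155.9, 39, 98) x -0.30 y -0.12 z 7.44  rx 0.006 ry 0.001 rz 0.001
```

{"op": "arm_command", "data": {
  "plan": [
    {"rx":0,"ry":0,"rz":0,"x":-0.3,"y":-0.1,"z":2.5,"jaw":3.0},
    {"rx":0,"ry":0,"rz":0,"x":-0.3,"y":-0.1,"z":5.5,"jaw":3.0},
    {"rx":0,"ry":0,"rz":0,"x":-0.3,"y":-0.1,"z":7.1,"jaw":3.0},
    {"rx":0,"ry":0,"rz":0,"x":-0.3,"y":-0.1,"z":7.5,"jaw":3.0},
    {"rx":0,"ry":0,"rz":0,"x":-0.3,"y":-0.1,"z":7.5,"jaw":3.0},
    {"rx":0,"ry":0,"rz":0,"x":-0.3,"y":-0.1,"z":7.5,"jaw":4.5},
    {"rx":0,"ry":0,"rz":0,"x":-0.3,"y":-0.1,"z":7.5,"jaw":5.8},
    {"rx":0,"ry":0,"rz":0,"x":-0.3,"y":-0.1,"z":7.2,"jaw":5.8},
    {"rx":0,"ry":0,"rz":0,"x":-0.3,"y":-0.1,"z":3.5,"jaw":5.8},
    {"rx":0,"ry":0,"rz":0,"x":-0.3,"y":-0.1,"z":-1.0,"jaw":5.8}
  ]
}}

```text
clock: 16.12
eef_pos: [645.2, -155.5, 118.5]
tool_rot: [3.141, -0.001, 1.711]
force: [1.6, 0.1, 0.5]
width: 57.7
```

```bash
python3 -c "
from go import *
to([(572.7,-124,180,98),(572.7,-124,180,8),(572.7,-124,180,188),(500,0,250,188)])
"
```

```text
t 16.12 pos [ 645.2 -155.5  118.5] rpy [ 1.8e+02 -1.0e-01  9.8e+01] w 57.7 F [1.6 0.1 0.5] q [-0.04  0.84  0.41  1.59 -0.43  0.8   0.7 ]
(572.7, -124, 180, 98) x 4.14 y -6.74 z -6.15  rx 0.000 ry -0.001 rz 0.001
(572.7, -124, 180, 8) x 4.14 y -6.74 z -6.15  rx -0.001 ry -0.001 rz 1.571
(572.7, -124, 180, 188) x 4.14 y -6.74 z -6.15  rx 0.001 ry -0.001 rz -1.570
(500, 0, 250, 188) x 17.44 y -12.20 z -13.13  rx 0.001 ry -0.001 rz -1.570
```

{"op": "arm_command", "data": {
  "plan": [
    {"rx":0,"ry":0,"rz":-0.05,"x":1.0,"y":-0.7,"z":-2.5,"jaw":5.8},
    {"rx":0,"ry":0,"rz":-0.17,"x":3.5,"y":-2.5,"z":-5.0,"jaw":5.0},
    {"rx":0,"ry":0,"rz":-0.29,"x":6.5,"y":-4.5,"z":-7.0,"jaw":5.0},
    {"rx":0,"ry":0,"rz":-0.41,"x":9.5,"y":-6.6,"z":-8.0,"jaw":5.0},
    {"rx":0,"ry":0,"rz":-0.53,"x":12.5,"y":-8.7,"z":-8.0,"jaw":5.0},
    {"rx":0,"ry":0,"rz":-0.65,"x":15.0,"y":-10.5,"z":-8.0,"jaw":5.0},
    {"rx":0,"ry":0,"rz":-0.77,"x":16.2,"y":-11.4,"z":-8.0,"jaw":5.0},
    {"rx":0,"ry":0,"rz":-0.89,"x":16.2,"y":-11.4,"z":-8.0,"jaw":5.0},
    {"rx":0,"ry":0,"rz":-1.01,"x":16.2,"y":-11.4,"z":-8.0,"jaw":5.0},
    {"rx":0,"ry":0,"rz":-1.13,"x":16.2,"y":-11.4,"z":-8.0,"jaw":5.0}
  ]
}}

```text
clock: 16.95
eef_pos: [509.8, -11.1, 199.6]
tool_rot: [3.14, 0.001, 2.847]
force: [0.5, -0.3, -0.9]
width: 50.1
```

```bash
cat > tray.py <<'E'
from go import *
from meas import heels
def look(tag, box_s=(170,330,190,340)):
    s=snap('scene','s%s.png'%tag); t=snap('top','t%s.png'%tag)
    for n,d in(('top',t),('scene',s)):
        for o in heels(d,z=42):
            if -500<o[0][1]<600 and o[0][0]<720 and o[0][0]>0: print('z42',n,o)
        hsv=cv2.cvtColor(d['frame'],cv2.COLOR_RGB2HSV)
        red=cv2.inRange(hsv,(0,170,80),(6,255,255))|cv2.inRange(hsv,(174,170,80),(180,255,255))
        cs,_=cv2.findContours(red,cv2.RETR_EXTERNAL,cv2.CHAIN_APPROX_NONE)
        for c in cs:
            if cv2.contourArea(c)<40: continue
            r=cv2.minAreaRect(onplane(d,c.reshape(-1,2),74)[:,:2].astype(np.float32))
            if r[0][0]>480: print('red',n,c.reshape(-1,2).mean(0).round(0),np.round(r[0],1),np.round(r[1],1),round(r[2],1))
        lo=cv2.inRange(hsv,(0,0,110),(180,40,255))
    return s,t
E
python3 -c "
from tray import *
s,t=look('11')
a=cv2.imread('pics/s11.png')[170:300,180:330]; b=cv2.imread('pics/t11.png')[160:250,280:370]
cv2.imwrite('pics/h11.png',np.hstack([cv2.resize(a,(460,400),interpolation=cv2.INTER_CUBIC),cv2.resize(b,(340,400),interpolation=cv2.INTER_CUBIC)]))
to([(572.7,-124,110,188),(572.7,-124,70,188)])
"
```

```text
z42 top (array([568.1, -95.5]), [30.5, 40.8], np.float32(0.9), np.float64(0.5), array([308., 207.]))
z42 top (array([ 646.3, -160.6]), [39.4, 54.5], np.float32(98.3), np.float64(1.2), array([329., 184.]))
red top [317. 205.] [ 572.5 -123.1] [147.6  15.5] 8.9
z42 scene (array([ 649.9, -160.6]), [39.4, 58.4], np.float32(100.9), np.float64(2.0), array([261., 259.]))
z42 scene (array([ 510.6, -175.3]), [40.3, 56.2], np.float32(-78.1), np.float64(1.5), array([229., 227.]))
z42 scene (array([570.6, -78.6]), [38.9, 43.8], np.float32(94.4), np.float64(1.5), array([267., 224.]))
red scene [321. 307.] [ 864.6 -134.7] [17.5 29.6] 49.2
red scene [420. 227.] [852.9 237.4] [21.  45.1] 28.4
red scene [256. 227.] [ 573.4 -124.8] [146.8  19. ] 10.1
t 17.05 pos [509.9 -11.5 199.4] rpy [1.799e+02 1.000e-01 1.628e+02] w 49.8 F [-0.2  0.3  0.9] q [-0.14  0.5   0.15  1.96 -0.12  0.68  1.36]
(572.7, -124, 110, 188) x -9.32 y -8.90 z 8.94  rx 0.002 ry 0.002 rz -0.440
(572.7, -124, 70, 188) x -9.32 y -8.91 z 12.94  rx 0.002 ry 0.002 rz -0.440
```

View pics/h11.png

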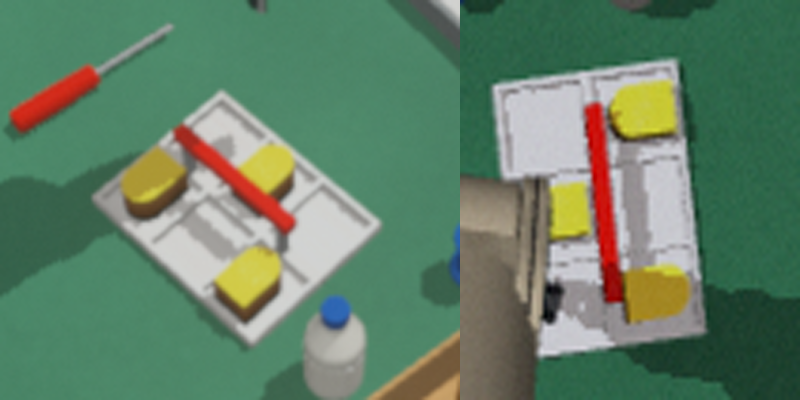

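All three heels are seated in pockets 0, 2 and 4 with yellow up (h11, both views), and the worst offset is about 5 mm. Next I'll grip the red handle.

{"op": "arm_command", "data": {
  "plan": [
    {"rx":0,"ry":0,"rz":-0.11,"x":-2.5,"y":-2.4,"z":2.4,"jaw":4.4},
    {"rx":0,"ry":0,"rz":-0.22,"x":-5.0,"y":-4.8,"z":4.8,"jaw":4.4},
    {"rx":0,"ry":0,"rz":-0.33,"x":-7.5,"y":-7.2,"z":7.2,"jaw":4.4},
    {"rx":0,"ry":0,"rz":-0.44,"x":-9.3,"y":-8.9,"z":8.5,"jaw":4.4},
    {"rx":0,"ry":0,"rz":-0.44,"x":-9.3,"y":-8.9,"z":8.9,"jaw":4.4},
    {"rx":0,"ry":0,"rz":-0.44,"x":-9.3,"y":-8.9,"z":9.2,"jaw":4.4},
    {"rx":0,"ry":0,"rz":-0.44,"x":-9.3,"y":-8.9,"z":11.0,"jaw":4.4},
    {"rx":0,"ry":0,"rz":-0.44,"x":-9.3,"y":-8.9,"z":12.4,"jaw":4.4},
    {"rx":0,"ry":0,"rz":-0.44,"x":-9.3,"y":-8.9,"z":12.7,"jaw":4.4},
    {"rx":0,"ry":0,"rz":-0.44,"x":-9.3,"y":-8.9,"z":12.7,"jaw":4.4}
  ]
}}

```text
clock: 17.88
eef_pos: [571.8, -122.5, 72.1]
tool_rot: [3.14, 0.0, -3.003]
force: [0.7, 0.4, 0.4]
width: 44.0
```

```bash
python3 -c "
from go import *
to([(572.9,-124,71,188)])
s=snap('scene','s12.png')
a=cv2.imread('pics/s12.png')[150:300,170:330]
cv2.imwrite('pics/h12.png',cv2.resize(a,(640,600),interpolation=cv2.INTER_CUBIC))
"
```

```text
t 17.88 pos [ 571.8 -122.5   72.1] rpy [ 179.9    0.  -172.1] w 44.0 F [0.7 0.4 0.4] q [ 0.16  0.78 -0.    1.84 -0.    0.53  1.88]
(572.9, -124, 71, 188) x -0.09 y -0.17 z 0.11  rx 0.002 ry 0.000 rz -0.001
```

View pics/h12.png

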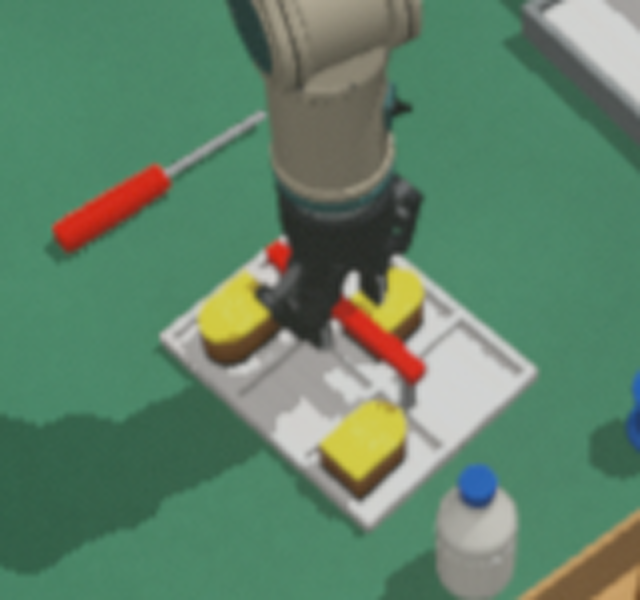

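The fingers straddle the handle with clearance over the heels. Closing, then lifting slightly to check the hold.

{"op": "arm_command", "data": {
  "plan": [
    {"rx":0,"ry":0,"rz":0,"x":-0.1,"y":-0.15,"z":0.1,"jaw":2.5},
    {"rx":0,"ry":0,"rz":0,"x":-0.1,"y":-0.15,"z":0.1,"jaw":1.0},
    {"rx":0,"ry":0,"rz":0,"x":-0.1,"y":-0.15,"z":0.1,"jaw":0.6},
    {"rx":0,"ry":0,"rz":0,"x":-0.1,"y":-0.15,"z":0.1,"jaw":0.6},
    {"rx":0,"ry":0,"rz":0,"x":-0.1,"y":-0.15,"z":0.1,"jaw":0.6},
    {"rx":0,"ry":0,"rz":0,"x":-0.1,"y":-0.15,"z":0.1,"jaw":0.6},
    {"rx":0,"ry":0,"rz":0,"x":-0.1,"y":-0.15,"z":-0.3,"jaw":0.6},
    {"rx":0,"ry":0,"rz":0,"x":-0.1,"y":-0.15,"z":-0.8,"jaw":0.6},
    {"rx":0,"ry":0,"rz":0,"x":-0.1,"y":-0.15,"z":-1.3,"jaw":0.6},
    {"rx":0,"ry":0,"rz":0,"x":-0.1,"y":-0.15,"z":-1.3,"jaw":0.6}
  ]
}}

```text
clock: 18.77
eef_pos: [573.9, -124.4, 86.6]
tool_rot: [3.141, 0.002, -3.003]
force: [0.6, -0.4, -5.0]
width: 15.0
```

```bash
python3 -c "
from go import *
to([(532.7,282.5,125,180.8),(532.7,282.5,94,180.8)])
st=ctrl.read_state(); print(st['torque'])
s=snap('scene','s13.png')
a=cv2.imread('pics/s13.png')[150:300,170:330]
cv2.imwrite('pics/h13.png',cv2.resize(a,(640,600),interpolation=cv2.INTER_CUBIC))
"
```

```text
t 18.77 pos [ 573.9 -124.4   86.6] rpy [ 1.799e+02  1.000e-01 -1.721e+02] w 15.0 F [ 0.6 -0.4 -5. ] q [ 0.17  0.76 -0.    1.83 -0.    0.55  1.88]
(532.7, 282.5, 125, 180.8) x -1.56 y 40.87 z -3.80  rx 0.001 ry 0.002 rz 0.125
(532.7, 282.5, 94, 180.8) x -1.55 y 40.87 z -0.70  rx 0.001 ry 0.002 rz 0.125
[ 0.04256611 -0.0066088  -0.04990264]
```

View pics/h13.png

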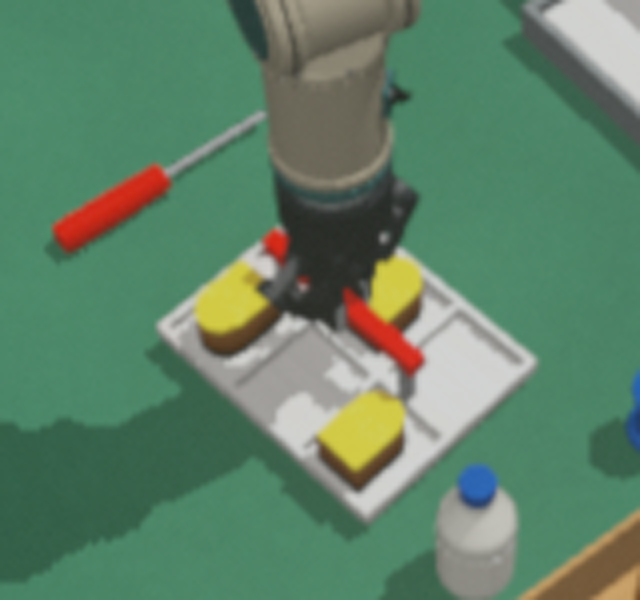

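The tray is lifted level with a 5 N load, and all blocks are seated. Before carrying it over I'll measure the open bed directly.

```bash
python3 -c "
import cv2,numpy as np
a=cv2.imread('pics/s13.png')[70:230,270:430]; b=cv2.imread('pics/t4.png')[160:280,130:250]
cv2.imwrite('pics/b13s.png',cv2.resize(a,None,fx=5,fy=5,interpolation=cv2.INTER_CUBIC)[:600])
cv2.imwrite('pics/b13t.png',cv2.resize(b,None,fx=5,fy=5,interpolation=cv2.INTER_CUBIC))
"
```

```text
(no output)
```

View pics/b13t.png

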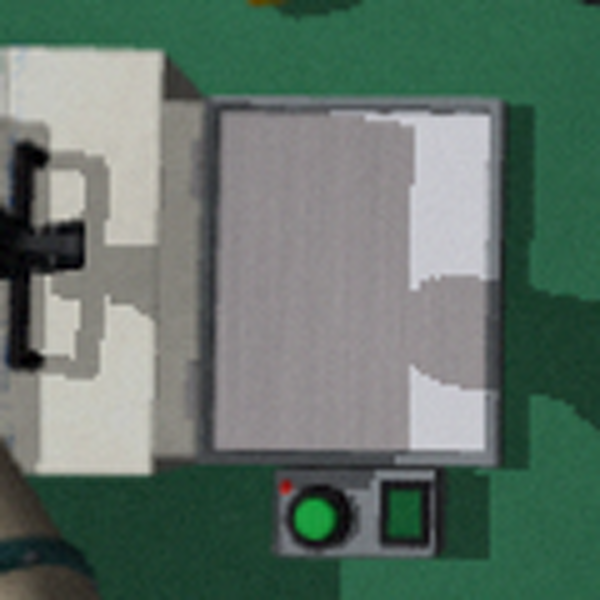

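View pics/b13s.png

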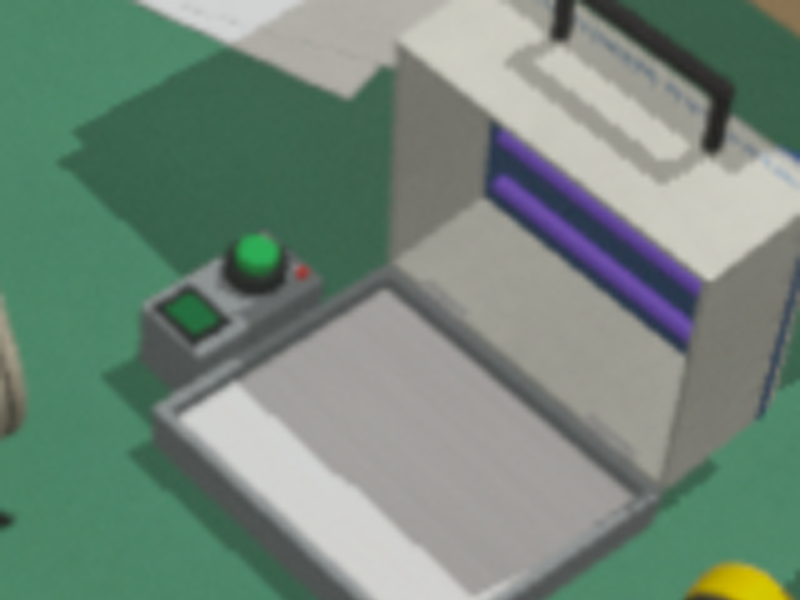

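```bash
python3 - <<'E'
from h import *
D={}
for n in('top','scene'):
    d=dict(np.load('pics/%s0.npz'%n)); D[n]={k:(v if v.ndim else float(v)) for k,v in d.items()}
T=lambda p:(np.array(p,float)+0.5)/5-0.5+[130,160]; S=lambda p:(np.array(p,float)+0.5)/5-0.5+[270,70]
def show(nm,P):
    print(nm,P[:,:2].round(1).tolist(),'c',P.mean(0).round(1))
    print([np.degrees(np.arctan2(*(P[(i+1)%4]-P[i])[[1,0]])).round(1) for i in range(4)],[np.linalg.norm(P[(i+1)%4]-P[i]).round(1) for i in range(4)])
show('outer',onplane(D['top'],T([(205,98),(505,102),(498,465),(200,462)]),34))
show('inner',onplane(D['top'],T([(219,110),(493,114),(488,450),(214,450)]),24))
print('scene front-left outer',onplane(D['scene'],S([(153,412)]),34).round(1),'back left',onplane(D['scene'],S([(388,268)]),34).round(1),'back right outer',onplane(D['scene'],S([(660,495)]),34).round(1))
print('btn',onplane(D['top'],T([(317,519)]),65).round(1),onplane(D['scene'],S([(259,250)]),65).round(1))
E
```

```text
outer [[655.8, 379.4], [656.4, 172.0], [408.8, 170.2], [406.3, 374.1]] c [531.8 273.9  34. ]
[np.float64(-89.8), np.float64(-179.6), np.float64(90.7), np.float64(1.2)] [np.float64(207.4), np.float64(247.5), np.float64(203.9), np.float64(249.5)]
inner [[648.8, 371.9], [649.2, 181.3], [418.5, 178.5], [414.4, 367.2]] c [532.7 274.7  24. ]
[np.float64(-89.9), np.float64(-179.3), np.float64(91.3), np.float64(1.1)] [np.float64(190.6), np.float64(230.7), np.float64(188.7), np.float64(234.5)]
scene front-left outer [[411.4 170.3  34. ]] back left [[409.9 374.8  34. ]] back right outer [[658.9 377.6  34. ]]
btn [[371.4 286.3  65. ]] [[365.9 295.7  65. ]]
```

The lips give the bed centre as (532.3, 274.5) at z 34 in both views, with inner sizes 190.6 x 231–234 mm that match the spec. That also fits where the fingers centred on the bar (y 128 + 148 = 276). The hood-top estimate of 282.5 was off by about 8 mm, so I'll use the lips. Carrying the tray low and level, rising before the front lip.

{"op": "arm_command", "data": {
  "plan": [
    {"rx":0,"ry":0,"rz":0.0,"x":0,"y":0.8,"z":0,"jaw":0.6},
    {"rx":0,"ry":0,"rz":0.01,"x":-0.1,"y":2.2,"z":0,"jaw":0.6},
    {"rx":0,"ry":0,"rz":0.02,"x":-0.2,"y":4.2,"z":-0.2,"jaw":0.6},
    {"rx":0,"ry":0,"rz":0.03,"x":-0.2,"y":6.6,"z":-0.6,"jaw":0.6},
    {"rx":0,"ry":0,"rz":0.04,"x":-0.3,"y":9.0,"z":-1.1,"jaw":0.6},
    {"rx":0,"ry":0,"rz":0.05,"x":-0.4,"y":11.4,"z":-1.6,"jaw":0.6},
    {"rx":0,"ry":0,"rz":0.06,"x":-0.5,"y":13.6,"z":-2.2,"jaw":0.6},
    {"rx":0,"ry":0,"rz":0.07,"x":-0.5,"y":15.4,"z":-2.8,"jaw":0.6},
    {"rx":0,"ry":0,"rz":0.08,"x":-0.6,"y":16.8,"z":-3.3,"jaw":0.6},
    {"rx":0,"ry":0,"rz":0.08,"x":-0.6,"y":17.4,"z":-3.6,"jaw":0.6}
  ]
}}

```text
clock: 19.65
eef_pos: [555.1, 52.9, 122.7]
tool_rot: [3.138, 0.002, -3.079]
force: [-0.1, 0.8, -4.8]
width: 15.0
```

```bash
python3 -c "
from go import *
to([(532.3,274.5,125,180.7),(532.3,274.5,93,180.7)])
s=snap('scene','s14.png')
a=cv2.imread('pics/s14.png')[80:280,220:420]
cv2.imwrite('pics/h14.png',cv2.resize(a,(600,600),interpolation=cv2.INTER_CUBIC))
"
```

```text
t 19.65 pos [555.1  52.9 122.7] rpy [ 1.798e+02  1.000e-01 -1.764e+02] w 15.0 F [-0.1  0.8 -4.8] q [-0.18  0.67  0.06  1.89 -0.08  0.57  1.56]
(532.3, 274.5, 125, 180.7) x 0.88 y 22.26 z -0.16  rx 0.004 ry 0.002 rz 0.051
(532.3, 274.5, 93, 180.7) x 0.89 y 22.25 z 3.04  rx 0.004 ry 0.002 rz 0.051
```

View pics/h14.png

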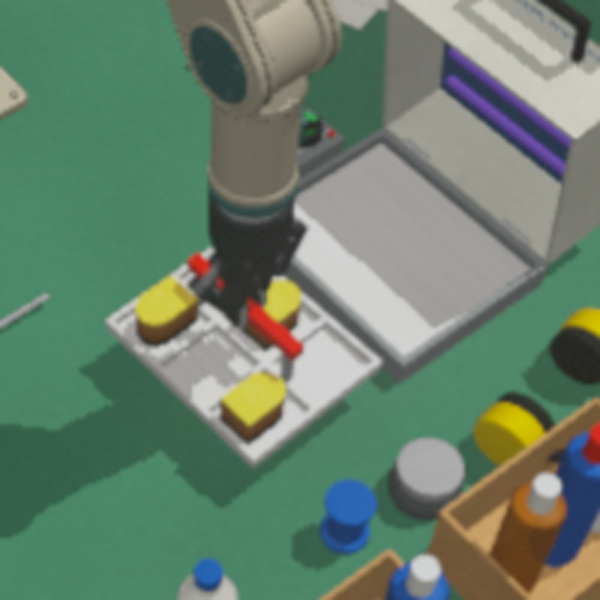

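{"op": "arm_command", "data": {
  "plan": [
    {"rx":0,"ry":0,"rz":0.0,"x":0.1,"y":0.8,"z":-0.2,"jaw":0.6},
    {"rx":0,"ry":0,"rz":0.01,"x":0.1,"y":2.8,"z":-0.3,"jaw":0.6},
    {"rx":0,"ry":0,"rz":0.015,"x":0.2,"y":5.3,"z":-0.3,"jaw":0.6},
    {"rx":0,"ry":0,"rz":0.02,"x":0.3,"y":8.0,"z":-0.3,"jaw":0.6},
    {"rx":0,"ry":0,"rz":0.03,"x":0.4,"y":10.7,"z":-0.3,"jaw":0.6},
    {"rx":0,"ry":0,"rz":0.035,"x":0.5,"y":13.4,"z":-0.3,"jaw":0.6},
    {"rx":0,"ry":0,"rz":0.04,"x":0.6,"y":16.1,"z":-0.3,"jaw":0.6},
    {"rx":0,"ry":0,"rz":0.045,"x":0.7,"y":18.6,"z":-0.3,"jaw":0.6},
    {"rx":0,"ry":0,"rz":0.05,"x":0.8,"y":20.7,"z":-0.3,"jaw":0.6},
    {"rx":0,"ry":0,"rz":0.05,"x":0.9,"y":21.8,"z":-0.3,"jaw":0.6}
  ]
}}

```text
clock: 20.53
eef_pos: [531.5, 273.2, 126.4]
tool_rot: [3.136, 0.002, -3.126]
force: [0.3, 1.0, -4.9]
width: 14.9
```

```bash
python3 -c "
from go import *
s=snap('scene','s15.png');t=snap('top','t15.png')
to([(532.3,274.5,125,180.7),(532.3,274.5,93,180.7)])
a=cv2.imread('pics/s15.png')[70:230,270:430];b=cv2.imread('pics/t15.png')[160:280,130:250]
cv2.imwrite('pics/h15.png',np.hstack([cv2.resize(a,(400,400),interpolation=cv2.INTER_CUBIC),cv2.resize(b,(400,400),interpolation=cv2.INTER_CUBIC)]))
"
```

```text
t 20.63 pos [531.5 272.2 126.4] rpy [ 1.797e+02  1.000e-01 -1.790e+02] w 15.1 F [ 0.3 -0.7 -5.9] q [-0.59  0.71  0.12  1.78 -0.14  0.65  1.19]
(532.3, 274.5, 125, 180.7) x -0.08 y 0.23 z 0.14  rx 0.005 ry 0.002 rz 0.005
(532.3, 274.5, 93, 180.7) x -0.08 y 0.21 z 3.34  rx 0.005 ry 0.002 rz 0.005
```

View pics/h15.png

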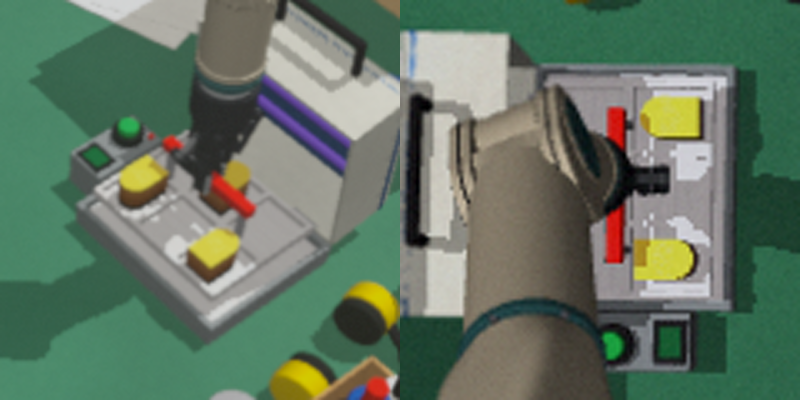

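The tray is over the bed with all blocks in place (scene (165,185), (228,180), (215,250)). Lowering slowly.

{"op": "arm_command", "data": {
  "plan": [
    {"rx":0,"ry":0,"rz":0.005,"x":-0.1,"y":0.2,"z":0.4,"jaw":0.6},
    {"rx":0,"ry":0,"rz":0.005,"x":-0.1,"y":0.2,"z":1.0,"jaw":0.6},
    {"rx":0,"ry":0,"rz":0.005,"x":-0.1,"y":0.2,"z":1.6,"jaw":0.6},
    {"rx":0,"ry":0,"rz":0.005,"x":-0.1,"y":0.2,"z":2.1,"jaw":0.6},
    {"rx":0,"ry":0,"rz":0.005,"x":-0.1,"y":0.2,"z":2.5,"jaw":0.6},
    {"rx":0,"ry":0,"rz":0.005,"x":-0.1,"y":0.2,"z":2.8,"jaw":0.6},
    {"rx":0,"ry":0,"rz":0.005,"x":-0.1,"y":0.2,"z":3.0,"jaw":0.6},
    {"rx":0,"ry":0,"rz":0.005,"x":-0.1,"y":0.2,"z":3.1,"jaw":0.6},
    {"rx":0,"ry":0,"rz":0.005,"x":-0.1,"y":0.2,"z":3.1,"jaw":0.6}
  ]
}}

```text
clock: 21.38
eef_pos: [532.6, 274.2, 95.4]
tool_rot: [3.137, 0.002, -3.13]
force: [-0.3, 0.6, -3.7]
width: 14.8
```

```bash
python3 -c "
from go import *
s=snap('scene','s16.png');t=snap('top','t16.png')
to([(532.3,274.5,93,180.7)])
a=cv2.imread('pics/s16.png')[100:220,280:410];b=cv2.imread('pics/t16.png')[165:275,180:250]
cv2.imwrite('pics/h16.png',np.hstack([cv2.resize(a,(480,450),interpolation=cv2.INTER_CUBIC),cv2.resize(b,(300,450),interpolation=cv2.INTER_CUBIC)]))
"
```

```text
t 21.48 pos [532.8 274.4  95.6] rpy [ 1.797e+02  1.000e-01 -1.793e+02] w 14.6 F [-0.1 -0.5 -5.1] q [-0.59  0.76  0.11  1.79 -0.14  0.59  1.19]
(532.3, 274.5, 93, 180.7) x 0.05 y 0.01 z 0.26  rx 0.005 ry 0.002 rz -0.000
```

View pics/h16.png

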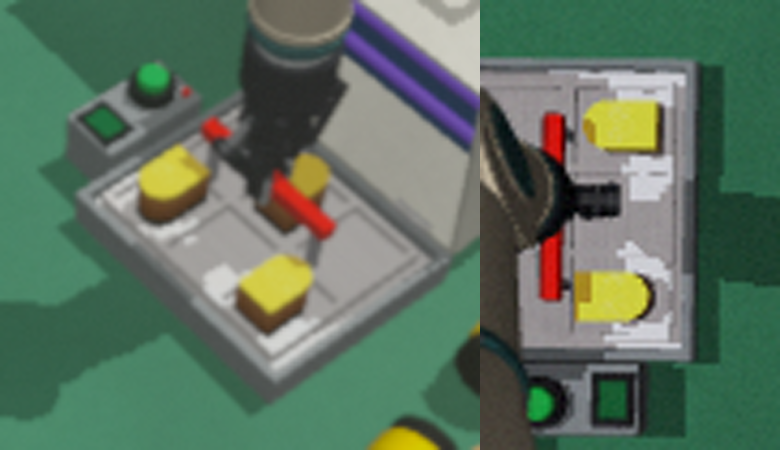

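The tray is down inside the lips with 1–2 mm left to go. Setting it down and releasing.

{"op": "arm_command", "data": {
  "plan": [
    {"rx":0,"ry":0,"rz":0,"x":0,"y":0,"z":0.2,"jaw":0.6},
    {"rx":0,"ry":0,"rz":0,"x":0,"y":0,"z":0.35,"jaw":0.6},
    {"rx":0,"ry":0,"rz":0,"x":0,"y":0,"z":0.35,"jaw":0.6},
    {"rx":0,"ry":0,"rz":0,"x":0,"y":0,"z":0.35,"jaw":2.0},
    {"rx":0,"ry":0,"rz":0,"x":0,"y":0,"z":0.3,"jaw":3.5},
    {"rx":0,"ry":0,"rz":0,"x":0,"y":0,"z":0.3,"jaw":4.4},
    {"rx":0,"ry":0,"rz":0,"x":0,"y":0,"z":0.0,"jaw":4.4},
    {"rx":0,"ry":0,"rz":0,"x":0,"y":0,"z":-2.5,"jaw":4.4},
    {"rx":0,"ry":0,"rz":0,"x":0,"y":0,"z":-5.5,"jaw":4.4},
    {"rx":0,"ry":0,"rz":0,"x":0,"y":-1.0,"z":-9.0,"jaw":4.4}
  ]
}}

```text
clock: 22.32
eef_pos: [531.4, 265.9, 185.2]
tool_rot: [3.136, -0.001, -3.127]
force: [0.1, 0.5, -0.6]
width: 43.7
```

```bash
python3 -c "
from go import *
to([(530,300,400,180.7)])
s=snap('scene','s17.png')
a=cv2.imread('pics/s17.png')[60:220,270:430]
cv2.imwrite('pics/h17.png',cv2.resize(a,(600,600),interpolation=cv2.INTER_CUBIC))
"
```

```text
t 22.32 pos [531.4 265.9 185.2] rpy [ 179.7   -0.  -179.1] w 43.7 F [ 0.1  0.5 -0.6] q [-0.6   0.63  0.14  1.75 -0.12  0.77  1.19]
(530, 300, 400, 180.7) x 0.10 y 3.52 z -21.46  rx 0.005 ry -0.001 rz 0.003
```

View pics/h17.png

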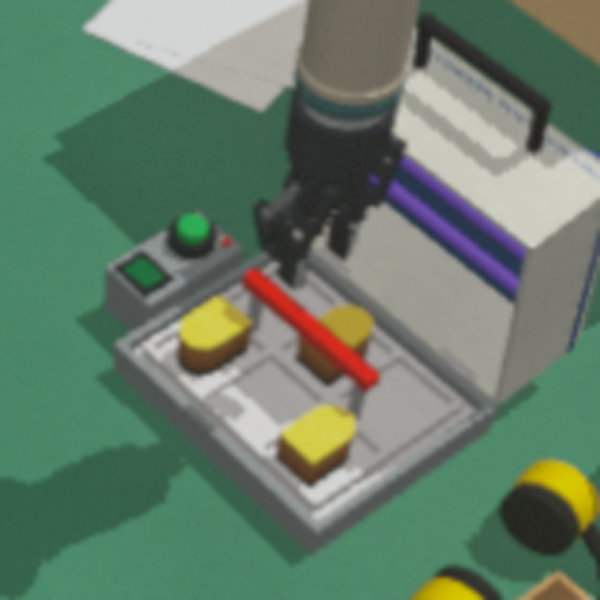

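The tray is down flat in the box with the heels in place, and the gripper is clear. I'll triangulate the bar from both views and check the tray position.

```bash
python3 - <<'E'
from go import *
t=snap('top','t17.png'); 
s=get_image('scene'); st=ctrl.read_state(); print(st['eef_pos'])
a=cv2.cvtColor(s['frame'],cv2.COLOR_RGB2BGR)[50:110,360:430]; b=cv2.imread('pics/t17.png')[175:255,120:180]
cv2.imwrite('pics/h18.png',np.hstack([cv2.resize(a,(467,400),interpolation=cv2.INTER_CUBIC),cv2.resize(b,(300,400),interpolation=cv2.INTER_CUBIC)]))
E
```

```text
[534.90124079 263.90402832 188.54153113]
```

View pics/h18.png

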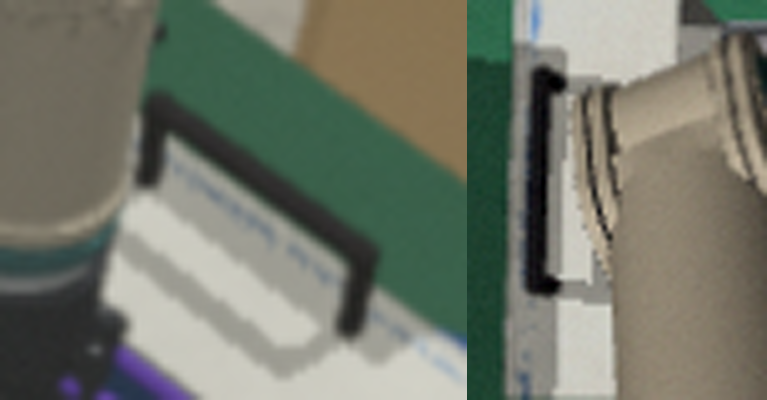

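```bash
python3 - <<'E'
from go import *
D={}
for n in('top','scene'):
    d=dict(np.load('pics/%s0.npz'%n)); D[n]={k:(v if v.ndim else float(v)) for k,v in d.items()}
S=lambda p:(np.array(p,float)+0.5)/6.667-0.5+[360,50]
T=lambda p:(np.array(p,float)-[467,0]+0.5)/5-0.5+[120,175]
def tri(us,ut):
    c1,v1=ray(D['scene'],[us]); c2,v2=ray(D['top'],[ut]); v1=v1[0]/np.linalg.norm(v1[0]); v2=v2[0]/np.linalg.norm(v2[0])
    A=np.c_[v1,-v2]; k=np.linalg.lstsq(A,c2-c1,rcond=None)[0]
    p1=c1+k[0]*v1;p2=c2+k[1]*v2; return ((p1+p2)/2).round(1),np.linalg.norm(p1-p2).round(1)
e1=tri(S((158,104)),T((539,285))); e2=tri(S((368,252)),T((544,76))); print(e1,e2)
m=(e1[0]+e2[0])/2; print('mid',m)
for H in ((531.5,377.5,34),):
    r=m-np.array(H); print('r',np.hypot(r[1],r[2]),'alpha',np.arctan2(r[2],-r[1])-np.arctan2(70,251))
# tray via handle red, now z=22+74
s,t=get_image('scene'),get_image('top')
for n,d in(('top',t),('scene',s)):
    hsv=cv2.cvtColor(d['frame'],cv2.COLOR_RGB2HSV)
    red=cv2.inRange(hsv,(0,170,80),(6,255,255))|cv2.inRange(hsv,(174,170,80),(180,255,255))
    for c in cv2.findContours(red,cv2.RETR_EXTERNAL,cv2.CHAIN_APPROX_NONE)[0]:
        if cv2.contourArea(c)<40: continue
        r=cv2.minAreaRect(onplane(d,c.reshape(-1,2),96)[:,:2].astype(np.float32))
        if 480<r[0][0]<620: print('red',n,np.round(r[0],1),np.round(r[1],1),round(r[2],1))
E
```

```text
(array([472.1, 413.3, 293.2]), np.float64(3.7)) (array([591.7, 415.5, 293.6]), np.float64(4.6))
mid [531.9 414.4 293.4]
r 262.0113928820653 alpha 1.4401256875603847
red top [490.3 273.5] [62.1 13.2] 1.7
red scene [531.7 272.7] [149.8  22.8] 1.0
```

The bar is at (532, 414.4, 293.4), so the hood angle is about 1.44 and the radius is 262 about a hinge at y 377.5, which matches the lip-based pose. The handle puts the tray centre at (531.7, 272.7) against a bed centre of (532.3, 274.5). Going over the bar now.

{"op": "arm_command", "data": {
  "plan": [
    {"rx":0,"ry":0,"rz":0,"x":0,"y":0,"z":-4,"jaw":4.4},
    {"rx":0,"ry":0,"rz":0,"x":0,"y":0,"z":-8,"jaw":4.4},
    {"rx":0,"ry":0,"rz":0,"x":0,"y":0.5,"z":-12,"jaw":4.4},
    {"rx":0,"ry":0,"rz":0,"x":0,"y":2.5,"z":-15.5,"jaw":4.4},
    {"rx":0,"ry":0,"rz":0,"x":0,"y":5.5,"z":-17.5,"jaw":4.4},
    {"rx":0,"ry":0,"rz":0,"x":0,"y":9.0,"z":-18,"jaw":4.4},
    {"rx":0,"ry":0,"rz":0,"x":0,"y":12.5,"z":-18,"jaw":4.4},
    {"rx":0,"ry":0,"rz":0,"x":0,"y":15,"z":-17.5,"jaw":4.4},
    {"rx":0,"ry":0,"rz":0,"x":0,"y":15,"z":-16,"jaw":4.4},
    {"rx":0,"ry":0,"rz":0,"x":0,"y":15,"z":-15,"jaw":4.4}
  ]
}}

```text
clock: 23.4
eef_pos: [528.4, 415.4, 332.6]
tool_rot: [3.138, -0.002, -3.126]
force: [0.2, -1.2, -0.9]
width: 43.8
```

```bash
python3 -c "
from go import *
to([(532,414.4,294,180.7),(532,414.4,330,180.7)])
"
```

```text
t 23.40 pos [528.4 415.4 332.6] rpy [ 1.798e+02 -1.000e-01 -1.791e+02] w 43.8 F [ 0.2 -1.2 -0.9] q [-0.79  0.6   0.15  1.34 -0.1   1.21  0.96]
(532, 414.4, 294, 180.7) x -0.36 y -0.12 z 3.86  rx 0.003 ry -0.002 rz 0.004
(532, 414.4, 330, 180.7) x -0.35 y -0.10 z 0.26  rx 0.003 ry -0.002 rz 0.004
```

{"op": "arm_command", "data": {
  "plan": [
    {"rx":0,"ry":0,"rz":0,"x":-0.3,"y":-0.1,"z":2.0,"jaw":4.4},
    {"rx":0,"ry":0,"rz":0,"x":-0.3,"y":-0.1,"z":3.5,"jaw":4.4},
    {"rx":0,"ry":0,"rz":0,"x":-0.3,"y":-0.1,"z":3.9,"jaw":4.4},
    {"rx":0,"ry":0,"rz":0,"x":-0.3,"y":-0.1,"z":3.9,"jaw":3.0},
    {"rx":0,"ry":0,"rz":0,"x":-0.3,"y":-0.1,"z":3.9,"jaw":1.5},
    {"rx":0,"ry":0,"rz":0,"x":-0.3,"y":-0.1,"z":3.9,"jaw":0.6},
    {"rx":0,"ry":0,"rz":0,"x":-0.3,"y":-0.1,"z":3.9,"jaw":0.6},
    {"rx":0,"ry":0,"rz":0,"x":-0.3,"y":-0.1,"z":3.9,"jaw":0.6},
    {"rx":0,"ry":0,"rz":0,"x":-0.3,"y":-0.1,"z":3.9,"jaw":0.6}
  ]
}}

```text
clock: 24.15
eef_pos: [532.0, 414.7, 294.6]
tool_rot: [3.137, -0.0, -3.126]
force: [1.8, -0.6, 1.3]
width: 9.9
```

```bash
python3 -c "
from go import *
to([])
s=ctrl.read_state(); p=np.array(s['eef_pos']); R0=Ro.from_euler('xyz',s['tool_rot'])
b=np.radians(180.7); by=np.array([np.cos(b),np.sin(b),0]); bx=np.array([np.cos(b-np.pi/2),np.sin(b-np.pi/2),0])
H=np.array([532.3,274.5,34])+103*bx
r=p-H; rad=np.hypot(r@bx,r[2]); a0=np.arctan2(r[2],-(r@bx)); al=np.arctan2(70,251)
print('rad',rad,'alpha',a0-al,'H',H)
for A in np.arange(1.4,-0.01,-0.1):
    f=rad+(260.6-rad)*min(1,(1.44-A)/0.4)
    P=H+(r@by)*by-bx*f*np.cos(A+al)+np.array([0,0,f*np.sin(A+al)])
    print(round(A,1),P.round(0),(R0.inv().apply(P-p)/10).round(2))
"
```

```text
t 24.15 pos [532.  414.7 294.6] rpy [ 179.8   -0.  -179.1] w 9.9 F [ 1.8 -0.6  1.3] q [-0.78  0.63  0.15  1.39 -0.1   1.13  0.97]
rad 263.22953099547607 alpha 1.4406564833179925 H [531.04164891 377.49231308  34.        ]
1.4 [532. 404. 296.] [ 0.   -1.06 -0.11]
1.3 [532. 378. 296.] [ 0.01 -3.69 -0.19]
1.2 [533. 352. 294.] [ 0.02 -6.3  -0.01]
1.1 [533. 326. 290.] [ 0.03 -8.88  0.43]
1.0 [533. 301. 283.] [  0.04 -11.4    1.1 ]
0.9 [534. 276. 274.] [  0.05 -13.85   1.98]
0.8 [534. 253. 263.] [  0.06 -16.2    3.1 ]
0.7 [534. 231. 249.] [  0.06 -18.43   4.45]
0.6 [534. 210. 234.] [  0.07 -20.51   6.02]
0.5 [535. 191. 216.] [  0.08 -22.43   7.78]
0.4 [535. 174. 196.] [  0.08 -24.16   9.73]
0.3 [535. 158. 175.] [  0.09 -25.68  11.84]
0.2 [535. 145. 152.] [  0.09 -26.99  14.09]
0.1 [535. 135. 129.] [  0.1  -28.07  16.46]
-0.0 [536. 127. 104.] [  0.1  -28.91  18.93]
```

The bar is gripped (9.9 mm) with small forces. Swinging the hood down along the arc.

{"op": "arm_command", "data": {
  "plan": [
    {"rx":0,"ry":0,"rz":0,"x":0,"y":-1.5,"z":-0.1,"jaw":0.6},
    {"rx":0,"ry":0,"rz":0,"x":0,"y":-3.5,"z":-0.2,"jaw":0.6},
    {"rx":0,"ry":0,"rz":0,"x":0,"y":-5.6,"z":-0.1,"jaw":0.6},
    {"rx":0,"ry":0,"rz":0,"x":0,"y":-7.6,"z":0.2,"jaw":0.6},
    {"rx":0,"ry":0,"rz":0,"x":0,"y":-9.6,"z":0.6,"jaw":0.6},
    {"rx":0,"ry":0,"rz":0,"x":0,"y":-11.4,"z":1.1,"jaw":0.6},
    {"rx":0,"ry":0,"rz":0,"x":0,"y":-13.3,"z":1.8,"jaw":0.6},
    {"rx":0,"ry":0,"rz":0,"x":0.1,"y":-15.0,"z":2.5,"jaw":0.6},
    {"rx":0,"ry":0,"rz":0,"x":0.1,"y":-16.9,"z":3.5,"jaw":0.6},
    {"rx":0,"ry":0,"rz":0,"x":0.1,"y":-18.4,"z":4.4,"jaw":0.6}
  ]
}}

```text
clock: 24.98
eef_pos: [534.6, 232.0, 251.1]
tool_rot: [3.133, 0.003, -3.126]
force: [0.8, 5.1, -1.0]
width: 10.0
```

```bash
cat > arc.py <<'E'
from go import *
def arc(As):
    to([])
    s=ctrl.read_state(); p=np.array(s['eef_pos']); R0=Ro.from_euler('xyz',s['tool_rot'])
    b=np.radians(180.7); by=np.array([np.cos(b),np.sin(b),0]); bx=np.array([np.cos(b-np.pi/2),np.sin(b-np.pi/2),0])
    H=np.array([532.3,274.5,34])+103*bx
    r=p-H; rad=np.hypot(r@bx,r[2]); a0=np.arctan2(r[2],-(r@bx)); al=np.arctan2(70,251)
    print('rad',rad.round(1),'alpha',(a0-al).round(3),'tq',np.round(s['torque'],2))
    for A in As:
        f=260.6
        P=H+(r@by)*by-bx*f*np.cos(A+al)+np.array([0,0,f*np.sin(A+al)])
        print(round(A,2),P.round(0),(R0.inv().apply(P-p)/10).round(2))
E
python3 -c "
from arc import *
arc([0.6,0.5,0.4,0.3,0.2,0.1,0.05,0])
"
```

```text
t 24.98 pos [534.6 232.  251.1] rpy [ 179.5    0.2 -179.1] w 10.0 F [ 0.8  5.1 -1. ] q [-0.55  0.53  0.15  1.72 -0.1   0.89  1.23]
rad 261.4 alpha 0.708 tq [ 1.4  -0.23  0.03]
0.6 [535. 210. 234.] [ 0.01 -2.22  1.74]
0.5 [535. 191. 216.] [ 0.03 -4.15  3.5 ]
0.4 [535. 174. 196.] [ 0.04 -5.89  5.44]
0.3 [535. 158. 175.] [ 0.05 -7.42  7.54]
0.2 [536. 145. 152.] [ 0.06 -8.74  9.79]
0.1 [536. 135. 129.] [ 0.07 -9.83 12.16]
0.05 [536. 130. 116.] [  0.08 -10.28  13.38]
0 [536. 127. 104.] [  0.09 -10.67  14.62]
```

{"op": "arm_command", "data": {
  "plan": [
    {"rx":0,"ry":0,"rz":0,"x":0,"y":-1.4,"z":1.05,"jaw":0.6},
    {"rx":0,"ry":0,"rz":0,"x":0,"y":-2.6,"z":2.1,"jaw":0.6},
    {"rx":0,"ry":0,"rz":0,"x":0,"y":-3.8,"z":3.15,"jaw":0.6},
    {"rx":0,"ry":0,"rz":0,"x":0,"y":-4.9,"z":4.25,"jaw":0.6},
    {"rx":0,"ry":0,"rz":0,"x":0,"y":-5.9,"z":5.45,"jaw":0.6},
    {"rx":0,"ry":0,"rz":0,"x":0,"y":-6.85,"z":6.7,"jaw":0.6},
    {"rx":0,"ry":0,"rz":0,"x":0,"y":-7.7,"z":7.95,"jaw":0.6},
    {"rx":0,"ry":0,"rz":0,"x":0.1,"y":-8.5,"z":9.35,"jaw":0.6},
    {"rx":0,"ry":0,"rz":0,"x":0.1,"y":-9.2,"z":10.75,"jaw":0.6},
    {"rx":0,"ry":0,"rz":0,"x":0.1,"y":-9.85,"z":12.15,"jaw":0.6}
  ]
}}

```text
clock: 25.82
eef_pos: [536.2, 135.8, 129.2]
tool_rot: [3.131, 0.005, -3.126]
force: [-1.0, 3.9, 2.9]
width: 10.5
```

```bash
python3 -c "
from arc import *
arc([0.1,0.05,0,-0.02])
"
```

```text
t 25.82 pos [536.2 135.8 129.2] rpy [ 179.4    0.3 -179.1] w 10.5 F [-1.   3.9  2.9] q [-0.36  0.66  0.1   1.91 -0.13  0.57  1.42]
rad 259.8 alpha 0.103 tq [ 1.52  0.08 -0.1 ]
0.1 [536. 135. 129.] [ 0.   -0.11  0.05]
0.05 [536. 130. 116.] [ 0.01 -0.57  1.27]
0 [536. 127. 104.] [ 0.02 -0.96  2.51]
-0.02 [536. 125.  99.] [ 0.02 -1.1   3.01]
```

{"op": "arm_command", "data": {
  "plan": [
    {"rx":0,"ry":0,"rz":0,"x":0,"y":-0.3,"z":0.6,"jaw":0.6},
    {"rx":0,"ry":0,"rz":0,"x":0,"y":-0.55,"z":1.2,"jaw":0.6},
    {"rx":0,"ry":0,"rz":0,"x":0,"y":-0.75,"z":1.8,"jaw":0.6},
    {"rx":0,"ry":0,"rz":0,"x":0,"y":-0.95,"z":2.4,"jaw":0.6},
    {"rx":0,"ry":0,"rz":0,"x":0,"y":-1.0,"z":2.8,"jaw":0.6},
    {"rx":0,"ry":0,"rz":0,"x":0,"y":-1.0,"z":3.1,"jaw":0.6},
    {"rx":0,"ry":0,"rz":0,"x":0,"y":-1.0,"z":3.1,"jaw":0.6},
    {"rx":0,"ry":0,"rz":0,"x":0,"y":-1.0,"z":3.1,"jaw":0.6}
  ]
}}

```text
clock: 26.48
eef_pos: [538.8, 128.1, 102.4]
tool_rot: [3.127, 0.011, -3.124]
force: [-6.5, 3.5, 32.9]
width: 10.0
```

```bash
python3 -c "
from arc import *
s=snap('scene','s20.png');t=snap('top','t20.png')
arc([0])
a=cv2.imread('pics/s20.png')[70:220,280:420];b=cv2.imread('pics/t20.png')[165:275,140:250]
cv2.imwrite('pics/h20.png',np.hstack([cv2.resize(a,(400,430),interpolation=cv2.INTER_CUBIC),cv2.resize(b,(400,430),interpolation=cv2.INTER_CUBIC)]))
"
```

```text
t 26.58 pos [538.8 128.1 102.4] rpy [ 179.2    0.7 -179. ] w 9.7 F [-7.   3.6 33.6] q [-0.33  0.7   0.09  1.93 -0.14  0.51  1.44]
rad 258.6 alpha -0.004 tq [1.11 1.16 0.19]
0 [539. 127. 104.] [-0.   -0.16 -0.16]
```

View pics/h20.png

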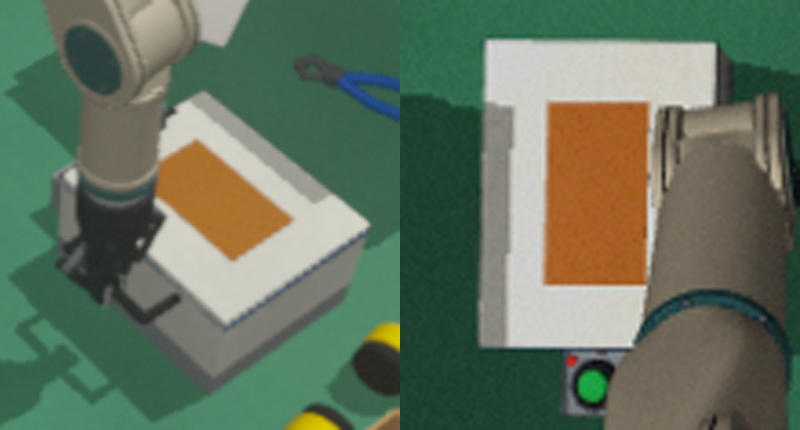

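The hood is hard shut: about 33 N downward at z 102 and a computed angle near 0, and the picture shows it flush on the box. Releasing with a narrow opening and rising.

{"op": "arm_command", "data": {
  "plan": [
    {"rx":0,"ry":0,"rz":0,"x":0,"y":-0.05,"z":-0.1,"jaw":0.6},
    {"rx":0,"ry":0,"rz":0,"x":0,"y":-0.05,"z":-0.1,"jaw":2.0},
    {"rx":0,"ry":0,"rz":0,"x":0,"y":-0.05,"z":-0.1,"jaw":3.0},
    {"rx":0,"ry":0,"rz":0,"x":0,"y":-0.05,"z":-0.1,"jaw":3.0},
    {"rx":0,"ry":0,"rz":0,"x":0,"y":-0.1,"z":-2.5,"jaw":3.0},
    {"rx":0,"ry":0,"rz":0,"x":0,"y":-0.1,"z":-6.0,"jaw":3.0},
    {"rx":0,"ry":0,"rz":0,"x":0,"y":-0.1,"z":-10.0,"jaw":3.0},
    {"rx":0,"ry":0,"rz":0,"x":0,"y":-2.0,"z":-13.0,"jaw":3.0},
    {"rx":0,"ry":0,"rz":0,"x":0,"y":-5.0,"z":-14.0,"jaw":2.0},
    {"rx":0,"ry":0,"rz":0,"x":0,"y":-8.0,"z":-14.0,"jaw":0.0}
  ]
}}

```text
clock: 27.42
eef_pos: [540.8, 45.5, 244.2]
tool_rot: [3.127, 0.018, -3.122]
force: [0.8, 0.3, -0.7]
width: 9.0
```

```bash
python3 - <<'E'
from go import *
s=snap('scene','s21.png');t=snap('top','t21.png')
to([])
a=cv2.imread('pics/s21.png')[80:210,280:420];b=cv2.imread('pics/t21.png')[165:280,140:250]
cv2.imwrite('pics/h21.png',np.hstack([cv2.resize(a,(420,420),interpolation=cv2.INTER_CUBIC),cv2.resize(b,(380,420),interpolation=cv2.INTER_CUBIC)]))
cv2.imwrite('pics/h21b.png',np.hstack([cv2.resize(cv2.imread('pics/s21.png')[95:145,280:330],(400,400),interpolation=cv2.INTER_CUBIC),cv2.resize(cv2.imread('pics/t21.png')[240:280,175:215],(400,400),interpolation=cv2.INTER_CUBIC)]))
E
```

```text
t 27.52 pos [539.1  38.9 241.8] rpy [ 179.4    0.7 -179.5] w 0.1 F [-0.2 -1.  -0.1] q [-0.21  0.48  0.14  1.85 -0.1   0.81  1.56]
```

View pics/h21.png

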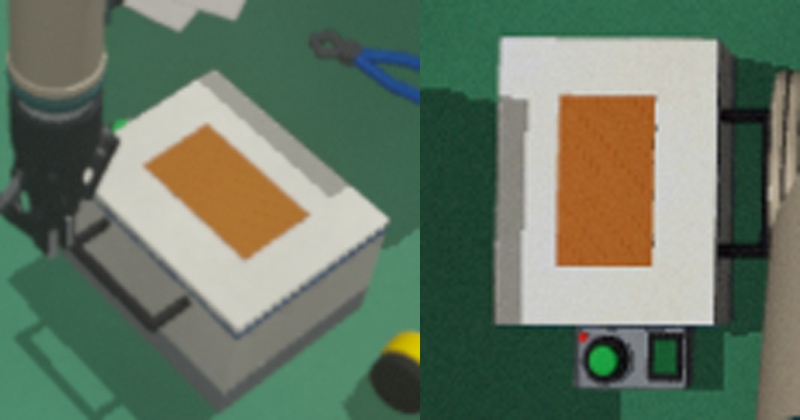

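View pics/h21b.png

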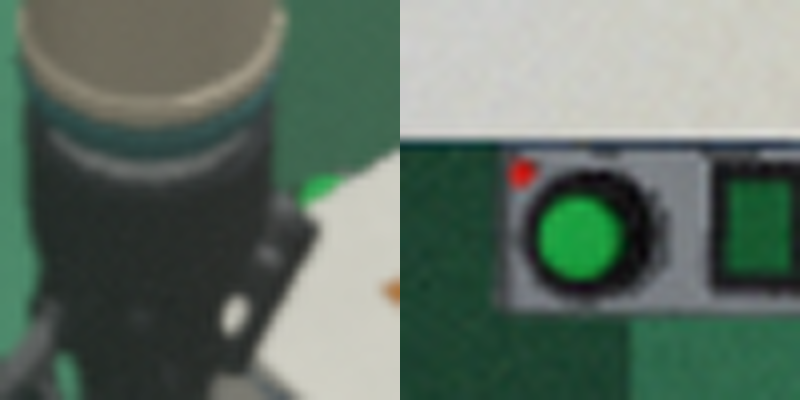

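```bash
python3 - <<'E'
from go import *
D={}
for n in('top','scene'):
    d=dict(np.load('pics/%s0.npz'%n)); D[n]={k:(v if v.ndim else float(v)) for k,v in d.items()}
def tri(us,ut):
    c1,v1=ray(D['scene'],[us]); c2,v2=ray(D['top'],[ut]); v1=v1[0]/np.linalg.norm(v1[0]); v2=v2[0]/np.linalg.norm(v2[0])
    A=np.c_[v1,-v2]; k=np.linalg.lstsq(A,c2-c1,rcond=None)[0]
    p1=c1+k[0]*v1;p2=c2+k[1]*v2; return ((p1+p2)/2).round(1),np.linalg.norm(p1-p2).round(1)
def green(fn,box):
    im=cv2.cvtColor(cv2.imread('pics/'+fn),cv2.COLOR_BGR2HSV); m=cv2.inRange(im,(50,170,110),(75,255,255))
    x0,y0,x1,y1=box; mm=np.zeros_like(m); mm[y0:y1,x0:x1]=m[y0:y1,x0:x1]
    c=max(cv2.findContours(mm,cv2.RETR_EXTERNAL,cv2.CHAIN_APPROX_NONE)[0],key=cv2.contourArea); M=cv2.moments(c)
    return np.array([M['m10']/M['m00'],M['m01']/M['m00']]),cv2.boundingRect(c)
gt=green('t21.png',(180,250,203,275)); gs=green('s13.png',(305,105,335,135)); print(gt,gs)
print(tri(gs[0],gt[0]))
for z in (60,65,70,75): print(z,onplane(D['top'],[gt[0]],z).round(1),onplane(D['scene'],[gs[0]],z).round(1))
for fn in('t0','t21'):
    pass
for fn in('top0.png','t21.png','scene0.png','s21.png'):
    im=cv2.cvtColor(cv2.imread('pics/'+fn),cv2.COLOR_BGR2HSV); o=cv2.inRange(im,(8,150,120),(16,255,255))
    x0,y0,x1,y1=(165,180,220,250) if fn[0]=='t' else (320,110,390,170)
    mm=np.zeros_like(o); mm[y0:y1,x0:x1]=o[y0:y1,x0:x1]
    c=max(cv2.findContours(mm,cv2.RETR_EXTERNAL,cv2.CHAIN_APPROX_NONE)[0],key=cv2.contourArea); M=cv2.moments(c)
    print(fn,round(M['m10']/M['m00'],2),round(M['m01']/M['m00'],2),cv2.boundingRect(c))
to([(371,287,140,180.7),(371,287,100,180.7)])
E
```

```text
(array([192.33783784, 263.33783784]), (189, 260, 8, 8)) (array([320.88, 119.96]), (318, 117, 7, 7))
(array([372.3, 286.9,  73.9]), np.float64(0.4))
60 [[371.3 289.6  60. ]] [[362.6 296.8  60. ]]
65 [[371.6 288.5  65. ]] [[366.1 293.3  65. ]]
70 [[371.9 287.5  70. ]] [[369.6 289.8  70. ]]
75 [[372.2 286.5  75. ]] [[373.2 286.3  75. ]]
top0.png 191.67 214.23 (178, 191, 28, 47)
t21.png 193.31 214.51 (180, 192, 28, 46)
scene0.png 356.44 137.08 (331, 118, 52, 39)
s21.png 355.08 138.97 (329, 120, 53, 39)
t 27.52 pos [539.1  38.9 241.8] rpy [ 179.4    0.7 -179.5] w 0.1 F [-0.2 -1.  -0.1] q [-0.21  0.48  0.14  1.85 -0.1   0.81  1.56]
(371, 287, 140, 180.7) x 16.72 y 24.87 z 10.21  rx 0.010 ry 0.013 rz -0.003
(371, 287, 100, 180.7) x 16.78 y 24.83 z 14.20  rx 0.010 ry 0.013 rz -0.003
```

```bash
python3 - <<'E'
from go import *
D={}
for n in('top','scene'):
    d=dict(np.load('pics/%s0.npz'%n)); D[n]={k:(v if v.ndim else float(v)) for k,v in d.items()}
def mask(fn):
    im=cv2.cvtColor(cv2.imread('pics/'+fn),cv2.COLOR_BGR2HSV); return cv2.inRange(im,(8,150,100),(16,255,255))
# sub-pixel: right & bottom edges of window
for fn in('scene0.png','s20.png','s21.png'):
    m=mask(fn); 
    rows=m[125:158,320:395]>0
    R=[np.nonzero(r)[0].max()+320 for r in rows if r.any()]
    cols=m[110:170,355:382].T>0
    B=[np.nonzero(c)[0].max()+110 for c in cols if c.any()]; Tp=[np.nonzero(c)[0].min()+110 for c in cols if c.any()]
    print(fn,'right',np.mean(R).round(2),'bottom',np.mean(B).round(2),'top',np.mean(Tp).round(2))
for fn in('top0.png','t20.png','t21.png'):
    m=mask(fn); rows=m[192:238,170:215]>0
    L=[np.nonzero(r)[0].min()+170 for r in rows if r.any()]; R=[np.nonzero(r)[0].max()+170 for r in rows if r.any()]
    print(fn,'left',np.mean(L).round(2),'right',np.mean(R).round(2))
for fn in ('top0.png','t21.png'):
    im=cv2.imread('pics/'+fn); g=cv2.cvtColor(im,cv2.COLOR_BGR2HSV)
    w=(g[:,:,2]>150)&(g[:,:,1]<45)
    rr=[np.nonzero(w[r,200:240])[0].max()+200 for r in range(182,248)]
    P=onplane(D['top'],[[np.median(rr)+0.5,215]],130); print(fn,'front top edge col',np.mean(rr).round(2),P.round(1))
E
```

```text
scene0.png right 371.12 bottom 151.44 top 132.93
s20.png right 369.18 bottom 153.81 top 135.46
s21.png right 369.45 bottom 153.15 top 135.44
top0.png left 178.83 right 204.39
t20.png left 180.72 right 206.74
t21.png left 180.33 right 206.3
top0.png front top edge col 222.7 [[531.2 179.8 130. ]]
t21.png front top edge col 224.65 [[531.3 173.4 130. ]]
```

The hood now sits about 0.05 rad lower than at the start, when it was slightly ajar. It may have sprung up about 0.01 rad when I let go. I'll press its front edge down with closed fingertips before touching the button.

{"op": "arm_command", "data": {
  "plan": [
    {"rx":0.01,"ry":0.013,"rz":0,"x":0.2,"y":3.5,"z":0,"jaw":0},
    {"rx":0.01,"ry":0.013,"rz":0,"x":0.4,"y":7.5,"z":1.5,"jaw":0},
    {"rx":0.01,"ry":0.013,"rz":0,"x":0.6,"y":11.5,"z":4.0,"jaw":0},
    {"rx":0.01,"ry":0.013,"rz":0,"x":0.6,"y":14.7,"z":6.0,"jaw":0},
    {"rx":0.01,"ry":0.013,"rz":0,"x":0.6,"y":14.9,"z":7.5,"jaw":0},
    {"rx":0.01,"ry":0.013,"rz":0,"x":0.6,"y":14.9,"z":8.5,"jaw":0},
    {"rx":0.01,"ry":0.013,"rz":0,"x":0.6,"y":14.9,"z":9.2,"jaw":0},
    {"rx":0.01,"ry":0.013,"rz":0,"x":0.6,"y":14.9,"z":9.5,"jaw":0},
    {"rx":0.01,"ry":0.013,"rz":0,"x":0.6,"y":14.9,"z":9.6,"jaw":0},
    {"rx":0.01,"ry":0.013,"rz":0,"x":0.6,"y":14.9,"z":9.6,"jaw":0}
  ]
}}

```text
clock: 28.35
eef_pos: [532.3, 187.6, 148.7]
tool_rot: [3.141, -0.002, -3.135]
force: [-6.2, 3.4, 10.2]
width: 0.0
```

```bash
python3 - <<'E'
from go import *
to([(372,287,130,180.7),(532,188,147,180.7)])
E
```

```text
t 28.35 pos [532.3 187.6 148.7] rpy [ 1.800e+02 -1.000e-01 -1.796e+02] w 0.0 F [-6.2  3.4 10.2] q [-0.46  0.64  0.12  1.86 -0.12  0.65  1.3 ]
(372, 287, 130, 180.7) x 15.96 y 10.04 z 1.91  rx 0.000 ry -0.002 rz -0.006
(532, 188, 147, 180.7) x 0.02 y 0.04 z 0.17  rx 0.000 ry -0.002 rz -0.006
```

{"op": "arm_command", "data": {
  "plan": [
    {"rx":0,"ry":0,"rz":0,"x":0,"y":0,"z":0.3,"jaw":0},
    {"rx":0,"ry":0,"rz":0,"x":0,"y":0,"z":0.5,"jaw":0},
    {"rx":0,"ry":0,"rz":0,"x":0,"y":0,"z":0.5,"jaw":0},
    {"rx":0,"ry":0,"rz":0,"x":0,"y":0,"z":0.5,"jaw":0}
  ]
}}

```text
clock: 28.68
eef_pos: [532.3, 187.5, 148.6]
tool_rot: [3.138, -0.001, -3.138]
force: [-11.6, 2.0, 35.0]
width: 0.1
```

{"op": "arm_command", "data": {
  "plan": [
    {"rx":0,"ry":0,"rz":0,"x":0,"y":0,"z":-2.5,"jaw":0},
    {"rx":0,"ry":0,"rz":0,"x":0.5,"y":0.3,"z":-5.5,"jaw":0},
    {"rx":0,"ry":0,"rz":0,"x":3.0,"y":2.0,"z":-6.5,"jaw":0},
    {"rx":0,"ry":0,"rz":0,"x":6.2,"y":4.0,"z":-6.5,"jaw":0},
    {"rx":0,"ry":0,"rz":0,"x":9.4,"y":6.0,"z":-6.5,"jaw":0},
    {"rx":0,"ry":0,"rz":0,"x":12.6,"y":8.0,"z":-6.5,"jaw":0},
    {"rx":0,"ry":0,"rz":0,"x":15.4,"y":9.6,"z":-6.0,"jaw":0},
    {"rx":0,"ry":0,"rz":0,"x":16.0,"y":10.0,"z":-5.0,"jaw":0},
    {"rx":0,"ry":0,"rz":0,"x":16.0,"y":10.0,"z":-4.0,"jaw":0}
  ]
}}

```text
clock: 29.43
eef_pos: [370.6, 287.0, 189.6]
tool_rot: [3.137, -0.0, -3.136]
force: [0.7, -0.4, -0.7]
width: -0.1
```

```bash
python3 - <<'E'
from go import *
s=snap('scene','s22.png');t=snap('top','t22.png')
to([(372,287,130,180.7),(372,287,93,180.7)])
def mask(fn):
    im=cv2.cvtColor(cv2.imread('pics/'+fn),cv2.COLOR_BGR2HSV); return cv2.inRange(im,(8,150,100),(16,255,255))
for fn in('s21.png','s22.png'):
    m=mask(fn); rows=m[135:155,340:395]>0
    R=[np.nonzero(r)[0].max()+340 for r in rows if r.any()]
    cols=m[130:170,362:382].T>0
    B=[np.nonzero(c)[0].max()+130 for c in cols if c.any()]
    print(fn,'right',np.mean(R).round(2),'bottom',np.mean(B).round(2))
a=cv2.imread('pics/s22.png')[60:200,270:420];b=cv2.imread('pics/t22.png')[165:285,140:250]
cv2.imwrite('pics/h22.png',np.hstack([cv2.resize(a,(430,400),interpolation=cv2.INTER_CUBIC),cv2.resize(b,(367,400),interpolation=cv2.INTER_CUBIC)]))
E
```

```text
t 29.53 pos [372.  285.  188.6] rpy [ 1.799e+02 -1.000e-01 -1.799e+02] w -0.6 F [ 0.4 -0.6 -0.7] q [-0.81  0.47  0.13  2.08 -0.11  0.6   0.98]
(372, 287, 130, 180.7) x -0.01 y 0.19 z 5.86  rx 0.001 ry -0.001 rz -0.010
(372, 287, 93, 180.7) x -0.02 y 0.19 z 9.56  rx 0.001 ry -0.001 rz -0.010
s21.png right 374.3 bottom 152.15
s22.png right 373.95 bottom 152.68
```

View pics/h22.png

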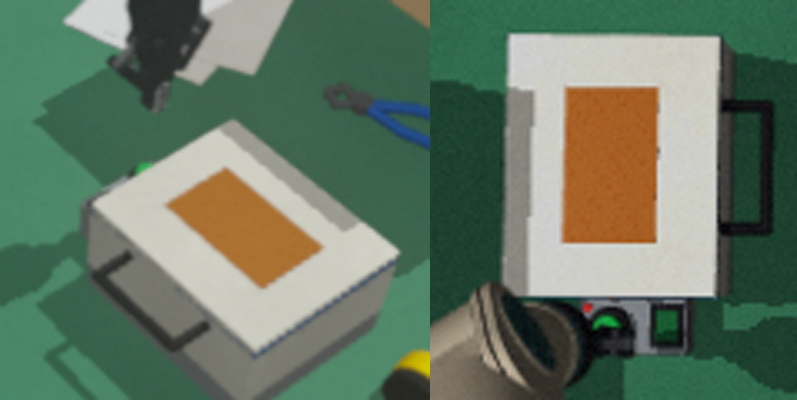

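The hood took 35 N with the fingertip steady at z 129.6, so it is fully shut. Pressing the green button at (372, 287, about 74).

{"op": "arm_command", "data": {
  "plan": [
    {"rx":0,"ry":0,"rz":0,"x":0,"y":0.2,"z":3.0,"jaw":0},
    {"rx":0,"ry":0,"rz":0,"x":0,"y":0.2,"z":6.5,"jaw":0},
    {"rx":0,"ry":0,"rz":0,"x":0,"y":0.2,"z":8.5,"jaw":0},
    {"rx":0,"ry":0,"rz":0,"x":0,"y":0.2,"z":9.2,"jaw":0},
    {"rx":0,"ry":0,"rz":0,"x":0,"y":0.2,"z":9.6,"jaw":0},
    {"rx":0,"ry":0,"rz":0,"x":0,"y":0.2,"z":9.9,"jaw":0},
    {"rx":0,"ry":0,"rz":0,"x":0,"y":0.2,"z":10.2,"jaw":0},
    {"rx":0,"ry":0,"rz":0,"x":0,"y":0.2,"z":10.3,"jaw":0},
    {"rx":0,"ry":0,"rz":0,"x":0,"y":0.2,"z":10.3,"jaw":0}
  ]
}}

```text
clock: 30.28
eef_pos: [372.8, 285.9, 89.3]
tool_rot: [3.139, 0.0, 3.141]
force: [-3.6, -7.5, 31.0]
width: 0.1
```

```bash
python3 - <<'E'
from go import *
t=snap('top','t23.png')
to([])
b=cv2.imread('pics/t23.png')[235:285,165:225]
cv2.imwrite('pics/h23.png',cv2.resize(b,None,fx=8,fy=8,interpolation=cv2.INTER_CUBIC))
E
```

```text
t 30.33 pos [372.8 285.9  89.3] rpy [179.9   0.  180. ] w -0.1 F [-4.7 -7.6 30.9] q [-0.77  0.66  0.08  2.15 -0.15  0.34  1.01]
```

View pics/h23.png

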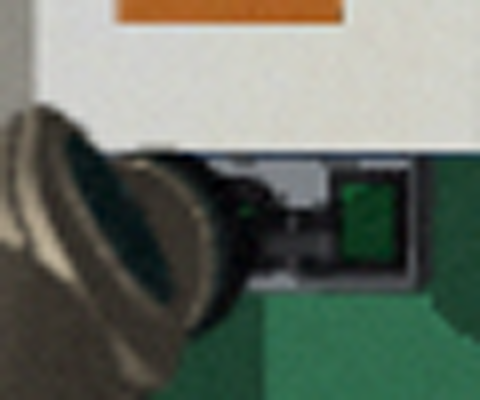

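The force is 31 N at tip height 70.3, well over the 5 N needed. To confirm it was the button bottoming and not its collar, I'll back off in small steps and read force against height.

{"op": "arm_command", "data": {
  "plan": [
    {"rx":0,"ry":0,"rz":0,"x":0,"y":0,"z":-0.1,"jaw":0},
    {"rx":0,"ry":0,"rz":0,"x":0,"y":0,"z":-0.1,"jaw":0},
    {"rx":0,"ry":0,"rz":0,"x":0,"y":0,"z":-0.1,"jaw":0}
  ]
}}

```text
clock: 30.58
eef_pos: [373.8, 286.1, 92.0]
tool_rot: [3.138, 0.003, 3.141]
force: [-0.8, -2.1, 3.8]
width: 0.2
```

{"op": "arm_command", "data": {
  "plan": [
    {"rx":0,"ry":0,"rz":0,"x":0,"y":0,"z":-0.2,"jaw":0},
    {"rx":0,"ry":0,"rz":0,"x":0,"y":0,"z":-0.2,"jaw":0},
    {"rx":0,"ry":0,"rz":0,"x":0,"y":0,"z":-0.2,"jaw":0}
  ]
}}

```text
clock: 30.83
eef_pos: [374.5, 286.5, 94.5]
tool_rot: [3.137, 0.004, 3.14]
force: [0.3, 0.2, 2.0]
width: -0.0
```

{"op": "arm_command", "data": {
  "plan": [
    {"rx":0,"ry":0,"rz":0,"x":0,"y":0,"z":-0.2,"jaw":0},
    {"rx":0,"ry":0,"rz":0,"x":0,"y":0,"z":-0.2,"jaw":0},
    {"rx":0,"ry":0,"rz":0,"x":0,"y":0,"z":-0.2,"jaw":0}
  ]
}}

```text
clock: 31.08
eef_pos: [374.8, 286.8, 96.4]
tool_rot: [3.136, 0.005, 3.141]
force: [0.3, -0.1, -0.9]
width: 0.1
```

{"op": "arm_command", "data": {
  "plan": [
    {"rx":0,"ry":0,"rz":0,"x":0,"y":0,"z":-0.2,"jaw":0},
    {"rx":0,"ry":0,"rz":0,"x":0,"y":0,"z":-0.2,"jaw":0},
    {"rx":0,"ry":0,"rz":0,"x":0,"y":0,"z":-0.2,"jaw":0}
  ]
}}

```text
clock: 31.33
eef_pos: [374.8, 286.9, 98.4]
tool_rot: [3.136, 0.005, 3.141]
force: [0.4, 0.9, -0.1]
width: 0.2
```

{"op": "arm_command", "data": {
  "plan": [
    {"rx":0,"ry":0,"rz":0,"x":0,"y":0,"z":-0.3,"jaw":0},
    {"rx":0,"ry":0,"rz":0,"x":0,"y":0,"z":-0.3,"jaw":0},
    {"rx":0,"ry":0,"rz":0,"x":0,"y":0,"z":-0.3,"jaw":0}
  ]
}}

```text
clock: 31.58
eef_pos: [374.9, 287.0, 101.6]
tool_rot: [3.136, 0.005, 3.141]
force: [0.8, 0.1, -1.0]
width: 0.4
```

The force fell 31 → 3.8 → 2.0 → 0 N over TCP z 89.3 → 96.4. That is a travel of about 6 mm with a 5 N spring, so the button did bottom. I'll press once more with a longer hold to be sure of the 0.1 s, then let go and rise.

{"op": "arm_command", "data": {
  "plan": [
    {"rx":0,"ry":0,"rz":0,"x":0.25,"y":0,"z":0.6,"jaw":0},
    {"rx":0,"ry":0,"rz":0,"x":0.25,"y":0,"z":1.1,"jaw":0},
    {"rx":0,"ry":0,"rz":0,"x":0.25,"y":0,"z":1.4,"jaw":0},
    {"rx":0,"ry":0,"rz":0,"x":0.25,"y":0,"z":1.6,"jaw":0},
    {"rx":0,"ry":0,"rz":0,"x":0.25,"y":0,"z":1.6,"jaw":0},
    {"rx":0,"ry":0,"rz":0,"x":0.25,"y":0,"z":1.6,"jaw":0},
    {"rx":0,"ry":0,"rz":0,"x":0.25,"y":0,"z":1.6,"jaw":0},
    {"rx":0,"ry":0,"rz":0,"x":0.25,"y":0,"z":1.6,"jaw":0}
  ]
}}

```text
clock: 32.25
eef_pos: [372.7, 287.5, 88.9]
tool_rot: [3.133, 0.007, 3.14]
force: [-7.1, -5.0, 48.7]
width: 0.0
```

{"op": "arm_command", "data": {
  "plan": [
    {"rx":0,"ry":0,"rz":0,"x":0,"y":0,"z":-1.0,"jaw":0},
    {"rx":0,"ry":0,"rz":0,"x":0,"y":0,"z":-3.5,"jaw":0},
    {"rx":0,"ry":0,"rz":0,"x":0,"y":0,"z":-7.0,"jaw":0},
    {"rx":0,"ry":0,"rz":0,"x":0,"y":0,"z":-11.0,"jaw":0},
    {"rx":0,"ry":0,"rz":0,"x":0,"y":0,"z":-15.0,"jaw":0},
    {"rx":0,"ry":0,"rz":0,"x":0,"y":2.0,"z":-17.0,"jaw":0},
    {"rx":0,"ry":0,"rz":0,"x":0,"y":6.0,"z":-18.0,"jaw":0},
    {"rx":0,"ry":0,"rz":0,"x":0,"y":10.0,"z":-18.0,"jaw":0},
    {"rx":0,"ry":0,"rz":0,"x":0,"y":13.0,"z":-18.0,"jaw":0},
    {"rx":0,"ry":0,"rz":0,"x":0,"y":14.0,"z":-18.0,"jaw":0}
  ]
}}

```text
clock: 33.08
eef_pos: [369.8, 431.7, 269.4]
tool_rot: [3.13, 0.006, -3.137]
force: [-0.6, 1.5, 0.4]
width: 0.1
```

```bash
python3 - <<'E'
from go import *
s=snap('scene','s24.png');t=snap('top','t24.png')
to([])
a=cv2.imread('pics/s24.png')[20:330,130:440];b=cv2.imread('pics/t24.png')[130:290,140:430]
cv2.imwrite('pics/h24.png',np.hstack([cv2.resize(a,(400,400),interpolation=cv2.INTER_CUBIC),cv2.resize(b,(400,221),interpolation=cv2.INTER_CUBIC).repeat(1,0) if False else np.vstack([cv2.resize(b,(400,221),interpolation=cv2.INTER_CUBIC),np.zeros((179,400,3),np.uint8)])]))
def mask(fn):
    im=cv2.cvtColor(cv2.imread('pics/'+fn),cv2.COLOR_BGR2HSV); return cv2.inRange(im,(8,150,100),(16,255,255))
for fn in('s20.png','s22.png','s24.png'):
    m=mask(fn); rows=m[135:155,340:395]>0
    R=[np.nonzero(r)[0].max()+340 for r in rows if r.any()]
    cols=m[130:170,362:382].T>0
    B=[np.nonzero(c)[0].max()+130 for c in cols if c.any()]
    print(fn,'right',np.mean(R).round(2),'bottom',np.mean(B).round(2))
E
```

```text
t 33.18 pos [370.4 427.9 268.8] rpy [ 179.6    0.3 -179.9] w -0.2 F [-0.2 -0.6  0.2] q [-1.01  0.48  0.15  1.75 -0.09  0.91  0.76]
s20.png right 374.0 bottom 152.68
s22.png right 373.95 bottom 152.68
s24.png right 373.95 bottom 152.68
```

View pics/h24.png

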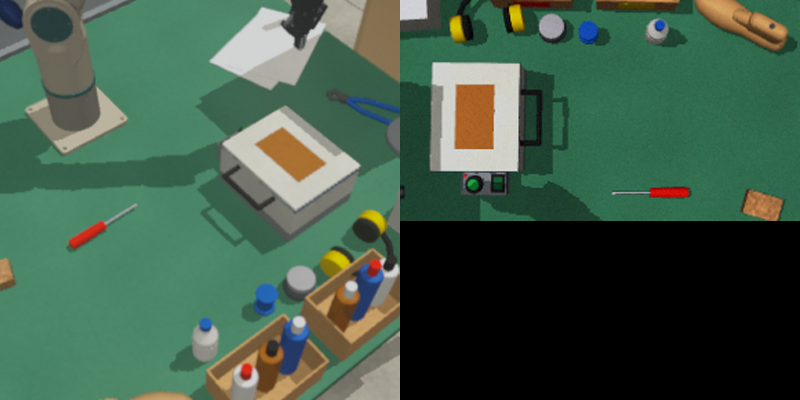

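The bench is clear of heels, the bystanders are where they started, the hood matches its pressed-shut position in the image, and the arm is clear of everything. Handing in.

```bash
python3 -c "
from cell import ctrl
print(ctrl.finish_job())
s=ctrl.read_state(); print(s['clock'],s['eef_pos'],s['force'])"
```

```text
the job is handed in; nothing more can be done
None
the job is handed in; nothing more can be done
```

I finished the whole job in about 33 s of robot time and handed it in; the hand-in reported no verdict. I opened the hood by its bar and put the three heel blocks on the bench into pockets 0, 2 and 4, yellow face up. I then carried the tray low and level into the box, set it down flat, shut the hood and pressed the green button.

**Last checks:**
- **Tray:** seen before the hood was shut, it lay flat inside the lips with its centre about 2 mm from the bed centre. The blocks were within about 5 mm of their pocket centres when last measured, on the bench, and still in their pockets once the tray was in the box. I can't see them now that the hood is shut.
- **Hood:** it is against its stop, with the top at about 130 mm and no movement under a 35 N press. Its image position did not change after that.
- **Button:** it bottomed twice, at 31 N and then 49 N on the fingertips. The force while backing off the first press fits the 6 mm spring travel.
- **Bystanders:** none look moved in the final pictures. I judged this by eye and did not measure it.

**Disagreements along the way:**
- The hood appears to have started slightly ajar, at roughly 0.05 rad. That put my first box position about 8 mm off; I corrected it from the box lips.
- After I released the bar, the hood may have risen by about 0.01 rad, so I pressed it down again before touching the button.
- On the first approach to the bar there was a side contact of about 12 N.

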